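# Weigh out a charge of drainage clay on the spring scale

### The arm

A 6-joint arm with a two-finger parallel gripper is mounted at the origin on the work surface. World frame = base frame: x ahead of the robot, y to its left, z up, the work surface at z = 0. Lengths are in m, angles in rad, forces in N, time in s.
With the tool pointing down it reaches from about 0.35 to 0.875 m from the base axis. Payload 15.5 kg.
Tool frame: the origin (TCP) lies midway between the tips of the shut fingers; the grasp point (between the pads) lies 19 mm behind it; z points along the fingers, y is the direction in which the jaws open and shut (so a half turn about z gives the same grasp; the last joint's range is limited). The gripper opens to 85 mm and grips with 20 to 120 N. Pads are 22 mm wide; open, the fingers measure 114 mm over their backs; the gripper's body (76 mm by 85 mm) begins 54 mm behind the grasp point. The pads swing forward as they close: fully open they stand 13 mm farther back than shut.
Start: joints at [1.117, 0.494, 1.345, -0, 1.302, -0.096], TCP at [0.219, 0.585, 0.208] pointing down, gripper open.
Joint ranges: [-2.91, 2.91], [-0.82, 2.16], [0.22, 2.67], [-1.22, 4.37], [0.12, 2.79], [-3.08, 3.08]. Speed limits (rad/s): [1.89, 1.89, 2.57, 3.01, 3.01, 3.01].

### API

Orientations are given as a unit quaternion [x, y, z, w].
In Python, from cell import status, vision, manip gives the robot as it stands.
- The arm moves only by the tool jog_arm, never from a script. Its argument "rows" is text: rows parted by semicolons, each of 6 numbers parted by spaces: the shift along the tool's x, y, z in units of 40 mm (1.0 is 40 mm), then the turn, a rotation vector about the tool's x, y, z in units of 6 degrees (1.0 is 6 degrees). A call has 1 to 20 rows; each row shifts and turns the commanded pose from where the row before left it, along the tool's axes as they then stand; what a row does not reach is not made up. A row lasts 1/12 s, in which the tool goes at most 41.7 mm and 7.16 degrees, less where a joint would pass 70% of its speed; a pose out of reach is approached as far as the arm can. A call is refused whole if a number of a shift passes 1 or a number of a turn 1, either way. A call with a gripper value outside its range is refused whole. "fingers" is the closure, from -1 (fully open) to 1 (shut), set as the call begins (left out, the last holds). The fingers move at their own pace and stop on an object; "grip_force" is the grip in N (left out, the last holds). Time passes only in rows, so rows that do not move let the fingers close. It gives the time, the measured TCP pose, the force and the opening at its end, in the units of the state.
- status.read_state(): the state, without advancing time (a new reading comes with each control period).
- vision.capture(name): name is "side" or "top" or "wrist"; returns the picture (420x560x3 uint8, blue, green, red); there is no depth.
- vision.get_calibration(name): a dict with "fx", "fy", "cx", "cy" (pixels), "k1" (the pictures are not rectified: a ray, as slopes to the right and down, at radius r is drawn at 1 + k1 r^2 times it, then the intrinsics apply), "T" (4x4, takes a point from camera to world coordinates); the wrist camera has in their place "mount" (4x4, takes a point from camera to tool coordinates, whose origin is the TCP and whose axes are the flange's). Camera axes: x right, y up, looking along -z (the intrinsics and any distortion apply to the point x, -y, -z); pixel columns grow to the right and rows downward; lengths in m; the calibration is good to about 2 mm. A picture is of the moment at which its call begins: read the wrist's pose just before it. get_calibration takes no time and is no camera call.
- manip.close_job(): hands the job in, once; it reports no verdict.
The state is a dict: "t": time; "joint_pos": joint angles; "joint_velocities": joint speeds; "tau": joint torques, N m; "tool_pos": TCP position; "ee_rot": TCP orientation; "contact_force": force on the tool from outside, world axes, zero at the start; "torque": the same for the moment, N m; "width": opening from 0.0 (shut) to 1.0 (fully open).
Only numpy, scipy, OpenCV 4.12 (cv2) and the standard library are available. Lean on these libraries where they do the work, as an engineer would, in place of code of your own. Each camera call takes 0.05 s, during which the arm holds its last target.

### The job

Set the scale first: turn the black wing screw clockwise until it bottoms, then back it off a quarter turn. Next gather every clay chunk lying about on the table into the scoop with those already there, and tip the scoop over the scale's pan until the weight of the clay drops the pan onto its stop. Stand the scoop level on its cork pad again, with every chunk in the pan or in the scoop, the screw still a quarter turn off, and the dishes, tub and bottle left where they were.

Things in the scene. Friction and masses are not known exactly. Their poses are not given: they have to be found in the camera images.
- screw (a joint): black wing screw upright on top of the scale's column (it clamps the pan's slide). In rad: grows as it turns clockwise seen from above; 4.0 is fully home against its hard end; starts 1.8 to 2.8 short of that. A quarter turn back from home reads 2.43. Stays where left (friction 0.06 N m), does not rise or sink; its setting does not change the pan's weights.
- screw_grip (a point): centre of the screw's wing bar, on the screw's axis, 145 mm above the work surface. The bar is 60 mm long (this point's x axis), 14 mm thick (y), 26 mm tall (z up); under it a round hub, radius 15 mm, 12 mm high, then the column's flat top, 85 x 60 mm, at 120 mm height.
- pan (a joint): the scale's square steel pan on its upright spring slide, m: 0 = up (empty), 0.026 = down on its rubber-topped hard stop. It starts to sink at about 50 g and reaches the stop at about 135 g: four chunks (120 g) bring it to about 0.021, five or more to the stop.
- pan_in (a point): centre of the pan's inner floor, 56 mm above the work surface when up. The pan is an open square tray 180 mm wide (172 inside), walls 41 mm above this floor. z up; x points to the scale's column: a bracket 60 mm wide at 110 to 120 mm height begins 83 mm along x, the screw stands 145 mm along x. The +-y and -x sides are open.
- scale: the heavy fixed scale; its base plate is 290 x 170 x 12 mm (x, y, z), origin on the work surface; the pan's centre is at x = -20 mm, the column and screw at x = +125 mm, y = 0.
- scoop_bin (a point): centre of the inner floor of the loose white plastic scoop (150 g or so), 3 mm above its underside. x to its open front, z up. Inside 93 mm wide (y), side walls 42 mm above this floor; the flat floor runs from x = -54 to 57 mm, then a lip rises 6 mm to the front edge at x = 87 mm; back wall 55 mm high. Tipped 50 to 65 degrees, front down, the chunks slide out.
- scoop_grip (a point): grip point of the scoop's handle: a straight bar 16 mm wide (y), 18 mm tall (z), 85 mm long, running back from the bin's back wall along -x; axes as the bin's. 100 mm behind and 47 mm above the bin floor's centre; 54 mm above the work surface when the scoop stands on its pad.
- pad_mid (a point): centre of the top of the flat fixed cork pad on which the scoop starts and to which it returns; 270 x 170 mm (its x, y), top 4 mm above the work surface, z up.
- chunk1_mid (a point): clay chunk: a terracotta-brown rounded block of baked clay, 34 x 28 x 26 mm (its x, y, z), 30 g; this point is its centre. Starts on the table mat, or is absent (None).
- chunk2_mid (a point): clay chunk: a terracotta-brown rounded block of baked clay, 34 x 28 x 26 mm (its x, y, z), 30 g; this point is its centre. Starts on the table mat, or is absent (None).
- chunk3_mid (a point): clay chunk: a terracotta-brown rounded block of baked clay, 34 x 28 x 26 mm (its x, y, z), 30 g; this point is its centre. Starts on the table mat, or is absent (None).
- chunk4_mid (a point): clay chunk: a terracotta-brown rounded block of baked clay, 34 x 28 x 26 mm (its x, y, z), 30 g; this point is its centre. Starts on the table mat, or is absent (None).
- chunk5_mid (a point): clay chunk: a terracotta-brown rounded block of baked clay, 34 x 28 x 26 mm (its x, y, z), 30 g; this point is its centre. Starts on the table mat, or is absent (None).
- chunk6_mid (a point): clay chunk: a terracotta-brown rounded block of baked clay, 34 x 28 x 26 mm (its x, y, z), 30 g; this point is its centre. Starts in the scoop.
- chunk7_mid (a point): clay chunk: a terracotta-brown rounded block of baked clay, 34 x 28 x 26 mm (its x, y, z), 30 g; this point is its centre. Starts in the scoop.
- chunk8_mid (a point): clay chunk: a terracotta-brown rounded block of baked clay, 34 x 28 x 26 mm (its x, y, z), 30 g; this point is its centre. Starts in the scoop.
- dishes_mid (a point): middle of a stack of closed round plastic dishes, 94 mm across, 65 mm high, standing by; leave it alone.
- tub1_mid (a point): middle of a closed clear tub with a white lid, 108 x 148 x 72 mm, standing by; leave it alone.
- bottle_mid (a point): middle of a brown bottle, 64 mm across, 150 mm high, standing by; leave it alone.
Not all that is in view belongs to the job. What is shaped like the part that bears scoop_bin but green is not meant.

How it is judged:
By the outcome, as a careful person would: the job done as asked, in the order asked, and still so for the second after the job is handed in, with the robot touching nothing.
Of chunk1, chunk2, chunk3, chunk4, chunk5 only 2 to 5 are there at a start; the rules pass over those that are not, and their reading is None.
At some moment in a run one of chunk1, chunk2, chunk3, chunk4, chunk5 may be knocked a few centimetres aside while the robot is not near it.
It also fails if it takes over 210 s, if anything falls off the work surface, if the arm or the gripper's body presses on something with over 40 N, if the wrist force passes 120 N, or if a joint passes its speed limit or range.

## Working session

There is one attempt and no reset: what is moved stays moved. The work goes in short steps, Python scripts to look and compute and a tool call to move; the robot and the scene stay as the last step left them, time stands still between calls to the robot, and variables do not carry over. Pictures are saved under pics/ and viewed, and the job is handed in when it is done.

Besides the shell and the picture viewer there is one more tool, called after "Call:" by a JSON object that holds its "api" and its "payload". jog_arm: Moves the arm, as the interface text tells. Its arguments: {"type":"object","properties":{"rows":{"type":"string"},"fingers":{"type":"number"},"grip_force":{"type":"number"}},"required":["rows"]}

```bash
ls; mkdir -p pics; python3 - <<'E'
from cell import status, vision, manip
import cv2
print(status.read_state())
for n in ["side","top","wrist"]:
    im=vision.capture(n); cv2.imwrite(f"pics/{n}0.png",im); print(n,vision.get_calibration(n))
E
```

```text
pics
{'t': 0.0, 'joint_pos': array([ 1.11647961e+00,  4.94194750e-01,  1.34612959e+00,  2.92719004e-05,
        1.30246510e+00, -9.55062417e-02]), 'joint_velocities': array([-0.0001227 , -0.00182894, -0.00069458,  0.00225543, -0.00147868,
       -0.00097554]), 'tau': array([ 5.35770268e-04, -8.82142282e+01, -3.83862305e+01, -1.91518029e-04,
        9.89698106e-03,  1.14648651e-04]), 'tool_pos': array([0.21930171, 0.58486272, 0.20779359]), 'ee_rot': array([ 1.78448183e-01,  9.83949129e-01, -5.72095721e-04, -1.76021725e-04]), 'contact_force': array([ 0.04841905, -0.10894936,  0.43511922]), 'torque': array([ 0.02528237, -0.00452445,  0.07680316]), 'width': 0.9986521864165884}
side {'fx': 421.03806419595406, 'fy': 421.03806419595406, 'cx': 281.3723586906082, 'cy': 209.1881482395617, 'k1': -0.023917759519196904, 'T': array([[ 0.98057181,  0.15929246, -0.11447637,  0.42368207],
       [-0.19539132,  0.74152436, -0.64184411, -0.76133326],
       [-0.01735391,  0.65174193,  0.75824225,  1.02351598],
       [ 0.        ,  0.        ,  0.        ,  1.        ]])}
top {'fx': 459.29337159364735,
[... 238 characters left out ...]
1.65129848e-02,
         9.18662232e-03],
       [ 1.64255288e-02,  1.48730771e-01,  9.88741301e-01,
         1.59100153e+00],
       [ 0.00000000e+00,  0.00000000e+00,  0.00000000e+00,
         1.00000000e+00]])}
wrist {'fx': 349.0025492623132, 'fy': 349.0025492623132, 'cx': 284.5764067788984, 'cy': 206.75306565104935, 'k1': -0.08689970198690011, 'mount': array([[-4.89828101e-04,  9.66113242e-01,  2.58118118e-01,
         6.48727527e-02],
       [ 9.99999367e-01,  2.11779274e-04,  1.10501747e-03,
        -1.07985224e-03],
       [ 1.01290794e-03,  2.58118496e-01, -9.66112735e-01,
        -1.66956999e-01],
       [ 0.00000000e+00,  0.00000000e+00,  0.00000000e+00,
         1.00000000e+00]])}
```

View pics/top0.png

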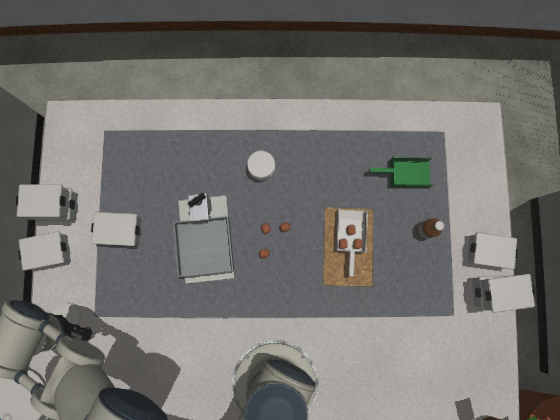

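View pics/side0.png

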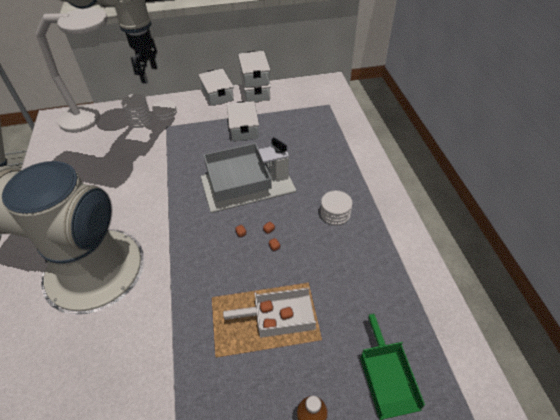

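View pics/wrist0.png

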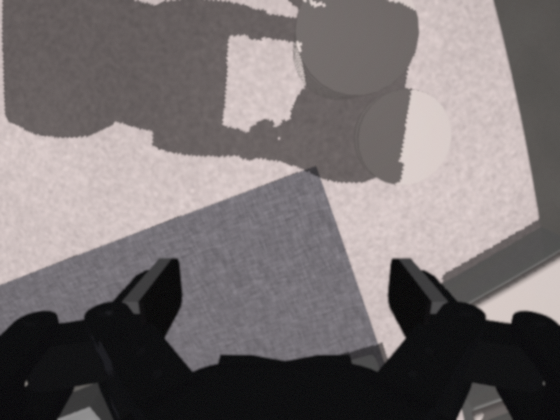

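The top view shows three chunks on the mat at about (266,229), (285,227) and (264,253). The scale is at about (204,245) with the screw at (197,200), and the scoop is on its pad at about (350,240).

```bash
cat > h.py <<'E'
import numpy as np, cv2
from cell import status, vision, manip
from scipy.spatial.transform import Rotation as R
def cam(n, st=None):
    c=vision.get_calibration(n)
    if n=="wrist":
        st=st or status.read_state()
        M=np.eye(4); M[:3,:3]=R.from_quat(st["ee_rot"]).as_matrix(); M[:3,3]=st["tool_pos"]
        c["T"]=M@c["mount"]
    return c
def ray(c,u,v):
    K=np.array([[c["fx"],0,c["cx"]],[0,c["fy"],c["cy"]],[0,0,1.]])
    p=cv2.undistortPoints(np.array([[[u,v]]],float),K,np.array([c["k1"],0,0,0.]))[0,0]
    # drawn at 1+k1 r^2 times: matches cv2 forward model
    d=c["T"][:3,:3]@np.array([p[0],-p[1],-1.]); return c["T"][:3,3],d
def onz(c,u,v,z):
    o,d=ray(c,u,v); return o+d*(z-o[2])/d[2]
def proj(c,P):
    q=c["T"][:3,:3].T@(np.asarray(P)-c["T"][:3,3]); x,y=q[0]/-q[2],-q[1]/-q[2]; r=1+c["k1"]*(x*x+y*y)
    return np.array([c["fx"]*x*r+c["cx"],c["fy"]*y*r+c["cy"]])
def tri(c1,p1,c2,p2):
    o1,d1=ray(c1,*p1);o2,d2=ray(c2,*p2)
    A=np.stack([d1,-d2],1);s=np.linalg.lstsq(A,o2-o1,rcond=None)[0]
    a,b=o1+s[0]*d1,o2+s[1]*d2
    return (a+b)/2,np.linalg.norm(a-b)
def crop(im,x0,y0,x1,y1,f,name):
    o=cv2.resize(im[y0:y1,x0:x1],None,fx=f,fy=f,interpolation=cv2.INTER_CUBIC)
    for x in range((x0+9)//10*10,x1,10):
        cv2.line(o,((x-x0)*f,0),((x-x0)*f,6 if x%50 else 14),(0,255,255),1)
        if x%20==0: cv2.putText(o,str(x),((x-x0)*f,20),0,.35,(0,255,255),1)
    for y in range((y0+9)//10*10,y1,10):
        cv2.line(o,(0,(y-y0)*f),(6,(y-y0)*f),(0,255,255),1)
        if y%20==0: cv2.putText(o,str(y),(8,(y-y0)*f),0,.35,(0,255,255),1)
    cv2.imwrite(f"pics/{name}.png",o)
E
python3 - <<'E'
from h import *
t=cv2.imread("pics/top0.png"); s=cv2.imread("pics/side0.png")
crop(t,165,180,305,290,5,"t_scale"); crop(t,310,190,390,300,5,"t_scoop"); crop(s,195,125,305,255,4,"s_scale")
crop(s,205,280,325,360,6,"s_scoop")
E
```

```text
(no output)
```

View pics/t_scale.png

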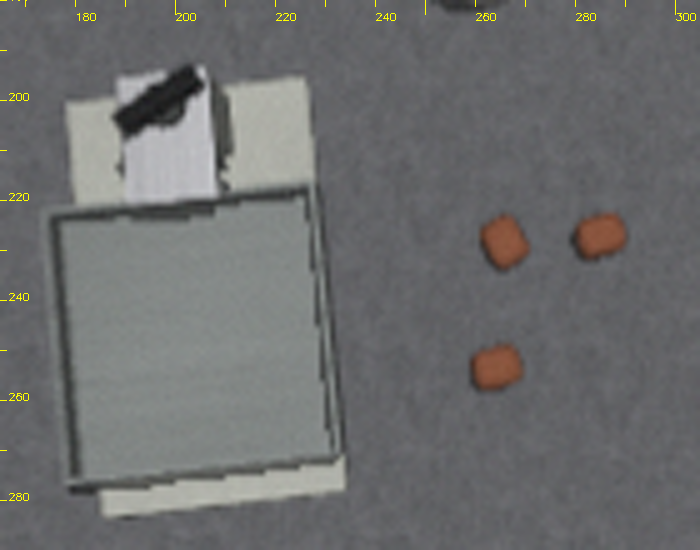

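View pics/t_scoop.png

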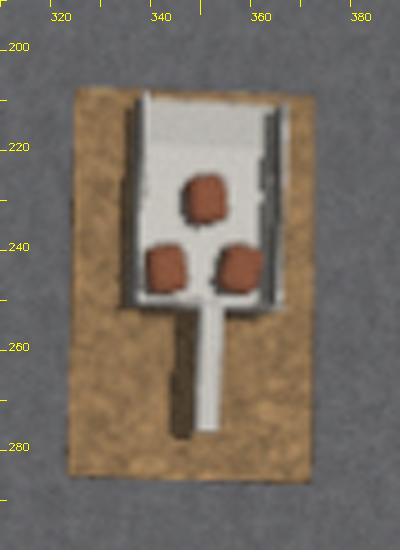

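View pics/s_scale.png

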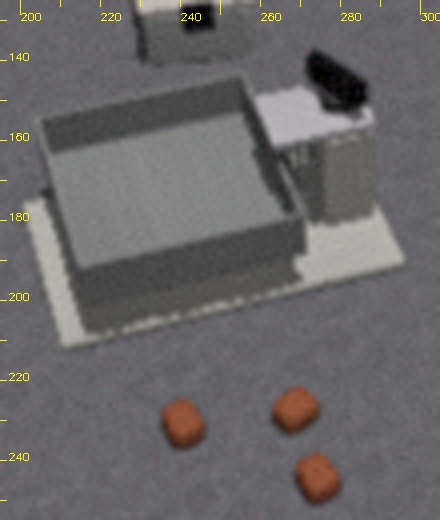

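View pics/s_scoop.png

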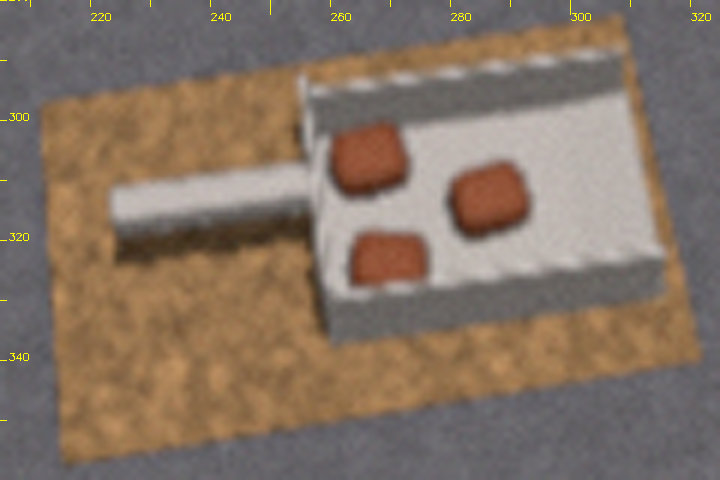

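```bash
python3 - <<'E'
from h import *
np.set_printoptions(precision=4,suppress=True)
c=cam("top"); s=cam("side")
P=[onz(c,*p,.012) for p in [(178.5,200),(226.5,195.5),(234,277.5),(185.5,283)]]
print(np.array(P)[:,:2]); print([np.linalg.norm(P[i]-P[(i+1)%4]) for i in range(4)])
ctr=np.mean(P,0); ax=(P[0]+P[1]-P[2]-P[3]); print("scale",ctr,np.degrees(np.arctan2(ax[1],ax[0])))
a=ax/np.linalg.norm(ax); print("screw pred",ctr+.125*a,"pan",ctr-.02*a)
e=[onz(c,*p,.155) for p in [(189,204.5),(204.5,195)]]; print("bar",e,np.mean(e,0),np.degrees(np.arctan2(*(e[1]-e[0])[1::-1])),np.linalg.norm(e[1]-e[0]))
print(tri(c,(196.8,199.5),s,(279.5,143.5)))
for p,q in zip([(265.5,228.5),(285,227),(264.5,253.5)],[(267,228),(273,244),(240,230)]):
    print("chunk",onz(c,*p,.016)[:2],onz(s,*q,.016)[:2],tri(c,p,s,q))
H=[onz(c,*p,.063) for p in [(351.5,276),(351.8,251)]]; print("handle",H)
print(tri(c,(351.5,276),s,(222,315)))
pd=[onz(c,*p,.004) for p in [(325.5,208),(372.5,209.3),(372,286.5),(324,285)]]; print("pad",np.array(pd),np.mean(pd,0)); d=pd[0]+pd[1]-pd[2]-pd[3];print(np.degrees(np.arctan2(d[1],d[0])))
f=[onz(c,*p,.013) for p in [(339,209),(366,211)]];print("front",f)
print("dishes",onz(c,261,166,.065),"bottle",onz(c,431,229,.1))
E
```

```text
[[0.6219 0.3344]
 [0.6378 0.1669]
 [0.355  0.1375]
 [0.336  0.3026]]
[np.float64(0.1682200469081153), np.float64(0.28431728413655916), np.float64(0.1662108016565545), np.float64(0.2876681064986142)]
scale [0.4877 0.2354 0.012 ] 6.135260934027513
screw pred [0.612  0.2487 0.012 ] pan [0.4678 0.2332 0.012 ]
bar [array([0.5847, 0.2711, 0.155 ]), array([0.6152, 0.2226, 0.155 ])] [0.5999 0.2468 0.155 ] -57.84718961034578 0.05730795308415981
(array([0.6023, 0.2474, 0.1504]), np.float64(0.0017266833150374973))
chunk [0.5221 0.0307] [0.5183 0.0267] (array([0.5207, 0.0307, 0.0111]), np.float64(0.00383565274388333))
chunk [ 0.5273 -0.0365] [ 0.5252 -0.036 ] (array([ 0.5262, -0.0364,  0.0167]), np.float64(0.0020969778018050896))
chunk [0.4364 0.0339] [0.4367 0.0362] (array([0.4365, 0.0338, 0.019 ]), np.float64(0.0004212621721693395))
handle [array([ 0.3593, -0.2549,  0.063 ]), array([ 0.442 , -0.2577,  0.063 ])]
(array([ 0.3579, -0.2556,  0.06  ]), np.float64(0.0028683685992303364))
pad [[ 0.5952 -0.1789  0.004 ]
 [ 0.5906 -0.3448  0.004 ]
 [ 0.3225 -0.3355  0.004 ]
 [ 0.3289 -0.1697  0.004 ]] [ 0.4593 -0.2572  0.004 ]
-1.9744578880601762
front [array([ 0.5904, -0.2249,  0.013 ]), array([ 0.5833, -0.3197,  0.013 ])]
dishes [0.7308 0.0459 0.065 ] bottle [ 0.5113 -0.5181  0.1   ]
```

```bash
cat >> h.py <<'E'
def psi(st=None):
    st=st or status.read_state(); m=R.from_quat(st["ee_rot"]).as_matrix(); return np.degrees(np.arctan2(m[1,1],m[0,1]))
def delta(target,yawy=None,pitch=None,st=None):
    """tool-frame shift to target in 40mm units; turn about z to bring tool y to yaw (6deg units)"""
    st=st or status.read_state(); m=R.from_quat(st["ee_rot"]).as_matrix()
    d=m.T@(np.asarray(target)-st["tool_pos"])/.04
    print("pos",st["tool_pos"].round(4),"psi",round(psi(st),2),"tilt axis z",m[:,2].round(4),"j",st["joint_pos"].round(3),"t",round(st["t"],2))
    print("shift units",d.round(3))
    if yawy is not None:
        yawz=np.radians(yawy); tgt=np.stack([np.array([-np.sin(yawz),np.cos(yawz),0]),np.array([np.cos(yawz),np.sin(yawz),0]),[0,0,-1.]],1)
        rv=R.from_matrix(m.T@tgt).as_rotvec(degrees=True)/6; print("turn units",rv.round(3))
        d2=tgt.T@(np.asarray(target)-st["tool_pos"])/.04; print("shift units after turn",d2.round(3))
E
python3 - <<'E'
from h import *
delta([.545,.235,.30],32)
E
```

```text
pos [0.2194 0.5849 0.2079] psi 69.44 tilt axis z [-4.e-04 -8.e-04 -1.e+00] j [ 1.116  0.494  1.346 -0.     1.302 -0.095] t 0.15
shift units [-10.695  -5.335  -2.297]
turn units [-9.00e-03  2.00e-03  6.24e+00]
shift units after turn [-11.733   2.268  -2.301]
```

Call:
{"api": "jog_arm", "payload": {"rows": "-.6 -.3 -.3 0 0 0;-.8 -.4 -.3 0 0 0;-.85 -.42 -.3 0 0 0;-.85 -.42 -.3 0 0 0;-.85 -.42 -.3 0 0 0;-.85 -.42 -.3 0 0 0;-.85 -.42 -.3 0 0 0;-.85 -.42 -.2 0 0 0;-.85 -.42 0 0 0 0;-.85 -.42 0 0 0 0;-.85 -.42 0 0 0 0;-.85 -.42 0 0 0 0;-.75 -.42 0 0 0 .9;0 0 0 0 0 .9;0 0 0 0 0 .9;0 0 0 0 0 .9;0 0 0 0 0 .9;0 0 0 0 0 .9;0 0 0 0 0 .8;0 0 0 0 0 0", "fingers": -1, "grip_force": 60}}

```text
t: 1.82
tool_pos: [0.5434, 0.2363, 0.3001]
ee_rot: [0.485, 0.875, -0.0, -0.0]
contact_force: [-0.5, 0.1, -0.2]
width: 1.002
```

```bash
python3 - <<'E'
from h import *
delta([.605,.248,.20],32)
cv2.imwrite("pics/w1.png",vision.capture("wrist"))
E
```

```text
pos [0.5434 0.2363 0.3001] psi 31.99 tilt axis z [-5.e-04 -2.e-04 -1.e+00] j [ 0.309  0.374  1.291 -0.     1.477 -0.249] t 1.82
shift units [-0.568  1.461  2.502]
turn units [-0.005 -0.001 -0.001]
shift units after turn [-0.568  1.46   2.503]
```

View pics/w1.png

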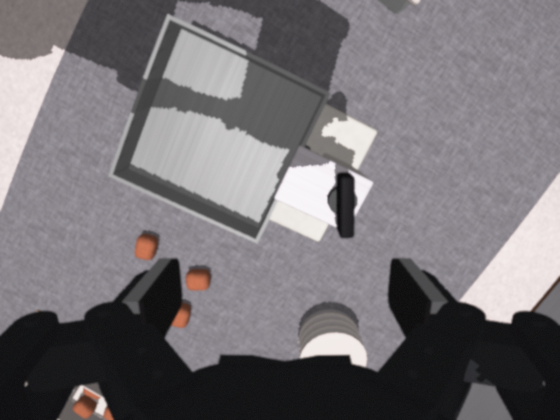

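The screw bar runs from about (345,175) to (346,236), nearly along the tool's x axis. The column top is beside it.

```bash
python3 - <<'E'
from h import *
crop(cv2.imread("pics/w1.png"),260,150,390,250,6,"w1c")
E
```

```text
(no output)
```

View pics/w1c.png

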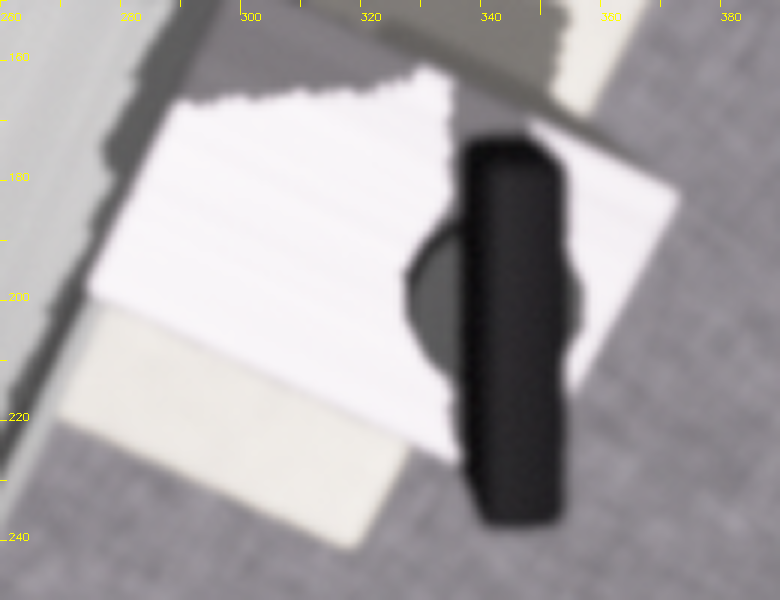

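```bash
python3 - <<'E'
from h import *
c=cam("wrist")
a=onz(c,345.5,177,.158);b=onz(c,346.8,236.5,.158)
print(a,b,(a+b)/2,np.linalg.norm(a-b),np.degrees(np.arctan2(*(b-a)[1::-1])))
print(onz(c,342.3,200.5,.130), onz(c,346,206.5,.158))
E
```

```text
[0.5840226  0.27282765 0.158     ] [0.61751517 0.22692953 0.158     ] [0.60076888 0.24987859 0.158     ] 0.05681891838088311 -53.88117988172685
[0.60170798 0.25001018 0.13      ] [0.6001005  0.25050702 0.158     ]
```

```bash
python3 - <<'E'
from h import *
delta([.601,.25,.20],35.5)
E
```

```text
pos [0.5435 0.2363 0.3002] psi 32.31 tilt axis z [-4.e-04 -1.e-04 -1.e+00] j [ 0.309  0.374  1.291 -0.     1.477 -0.255] t 1.87
shift units [-0.48   1.399  2.504]
turn units [-0.004 -0.001 -0.531]
shift units after turn [-0.557  1.369  2.505]
```

Call:
{"api": "jog_arm", "payload": {"rows": "0 0 0 0 0 -.53;-.28 .69 0 0 0 0;-.28 .68 0 0 0 0;0 0 .6 0 0 0;0 0 .6 0 0 0;0 0 .6 0 0 0;0 0 .6 0 0 0;0 0 0 0 0 0;0 0 0 0 0 0"}}

```text
t: 2.62
tool_pos: [0.6007, 0.2497, 0.2039]
ee_rot: [0.457, 0.889, -0.001, -0.001]
contact_force: [0.1, -0.1, 0.1]
width: 1.001
```

```bash
python3 - <<'E'
from h import *
delta([.601,.25,.138],35.5)
im=vision.capture("wrist");cv2.imwrite("pics/w2.png",im)
c=cam("wrist"); 
E
```

```text
pos [0.6007 0.2497 0.2039] psi 35.55 tilt axis z [-2.2e-03 -7.0e-04 -1.0e+00] j [ 0.302  0.535  1.281  0.     1.327 -0.318] t 2.62
shift units [0.    0.013 1.646]
turn units [-0.021 -0.007  0.009]
shift units after turn [1.000e-03 1.000e-02 1.646e+00]
```

View pics/w2.png

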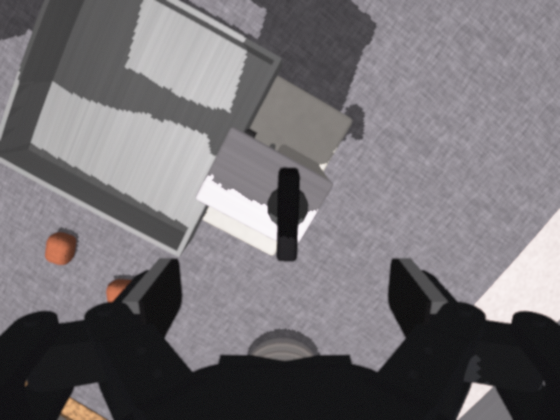

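Bar centred between the fingers (column 288). Descending and gripping.

Call:
{"api": "jog_arm", "payload": {"rows": "0 0 .5 0 0 0;0 0 .5 0 0 0;0 0 .4 0 0 0;0 0 .22 0 0 0;0 0 0 0 0 0;0 0 0 0 0 0"}}

```text
t: 3.17
tool_pos: [0.6019, 0.2501, 0.1409]
ee_rot: [0.458, 0.889, 0.0, 0.001]
contact_force: [-1.0, 0.3, -0.4]
width: 1.001
```

Call:
{"api": "jog_arm", "payload": {"rows": "0 0 0 0 0 0;0 0 0 0 0 0;0 0 0 0 0 0;0 0 0 0 0 0;0 0 0 0 0 0;0 0 0 0 0 0;0 0 0 0 0 0;0 0 0 0 0 0;0 0 0 0 0 0;0 0 0 0 0 0;0 0 0 0 0 0;0 0 0 0 0 0", "fingers": 1, "grip_force": 60}}

```text
t: 4.17
tool_pos: [0.6012, 0.2499, 0.1395]
ee_rot: [0.458, 0.889, -0.0, -0.0]
contact_force: [-0.1, 0.9, -0.3]
width: -0.003
```

```bash
python3 - <<'E'
from h import *
s=status.read_state();print(psi(s),s['width'],s['contact_force'],s['torque'],s['tool_pos'])
E
```

```text
35.4245074715155 -0.003275003540981648 [-0.13156261  0.87615196 -0.28279125] [-0.02746214  0.0020833   0.0030372 ] [0.60123741 0.24985516 0.13952797]
```

```bash
python3 - <<'E'
from h import *
cv2.imwrite("pics/w3.png",vision.capture("wrist"));s=vision.capture("side");crop(s,195,95,335,220,5,"s3")
t=vision.capture("top");crop(t,165,160,305,280,5,"t3")
print(vision.get_calibration("wrist")["mount"])
E
```

```text
[[-4.89653984e-04  9.65978199e-01  2.58623045e-01  6.43073232e-02]
 [ 9.99999640e-01  2.93609365e-04  7.96655855e-04 -7.69383486e-04]
 [ 6.93618041e-04  2.58623341e-01 -9.65977995e-01 -1.66957958e-01]
 [ 0.00000000e+00  0.00000000e+00  0.00000000e+00  1.00000000e+00]]
```

View pics/w3.png

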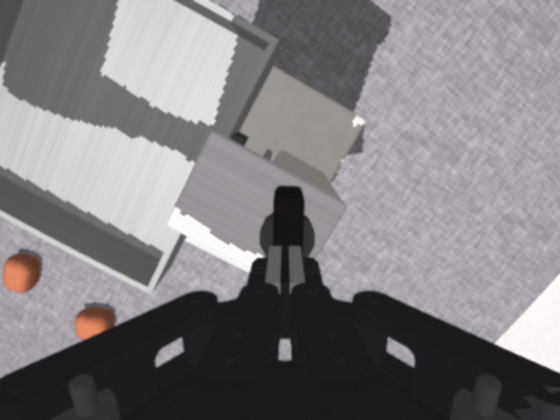

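View pics/s3.png

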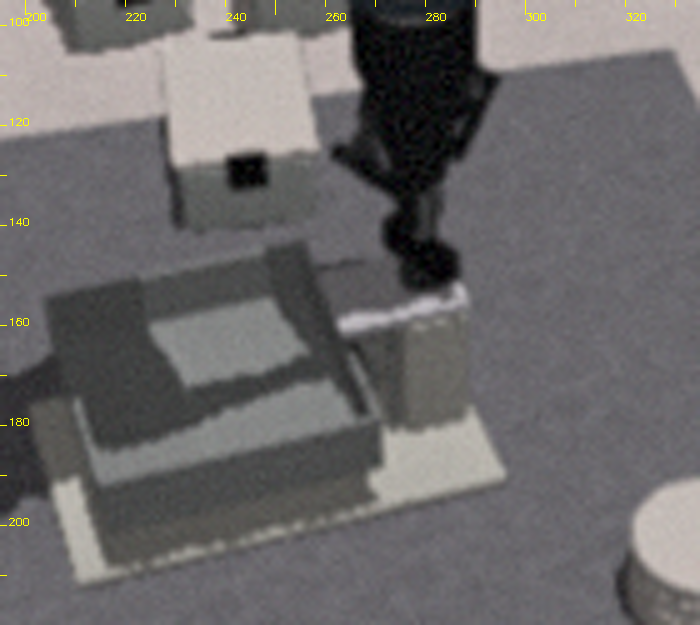

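View pics/t3.png

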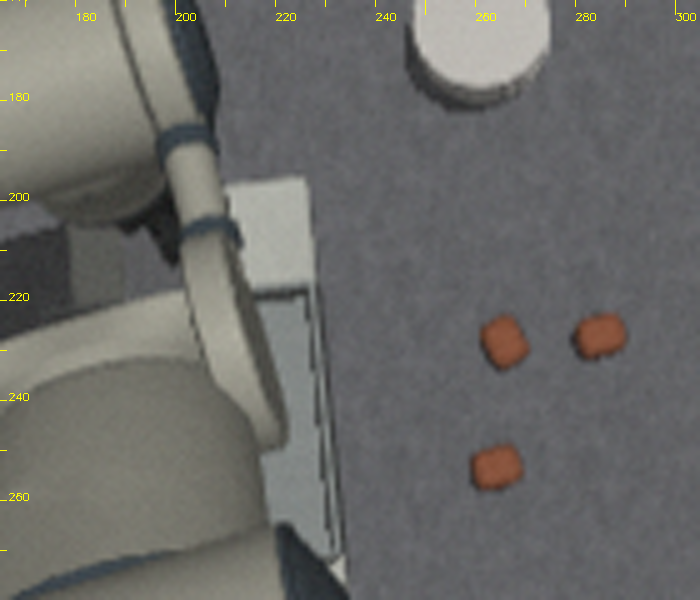

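```bash
python3 - <<'E'
from h import *
c=cam("wrist"); st=status.read_state(); m=R.from_quat(st["ee_rot"]).as_matrix()
for z in (0,-.01,-.019,-.03):
    for y in (-.007,0,.007): print(z,y,proj(c,st["tool_pos"]+m@[0,y,z]).round(1), end=' ')
    print()
print(proj(c,[.601,.25,.158]),proj(c,[.601,.25,.132]))
crop(cv2.imread("pics/w3.png"),220,170,350,300,5,"w3c")
E
```

```text
0 -0.007 [272.7 243.9] 0 0 [286.4 243.9] 0 0.007 [300.1 243.9] 
-0.01 -0.007 [272.  251.3] -0.01 0 [286.5 251.3] -0.01 0.007 [301.  251.3] 
-0.019 -0.007 [271.3 258.8] -0.019 0 [286.5 258.8] -0.019 0.007 [301.8 258.8] 
-0.03 -0.007 [270.3 269.1] -0.03 0 [286.7 269.1] -0.03 0.007 [303.  269.1] 
[286.26741198 257.82370641] [286.07522632 238.281528  ]
```

View pics/w3c.png

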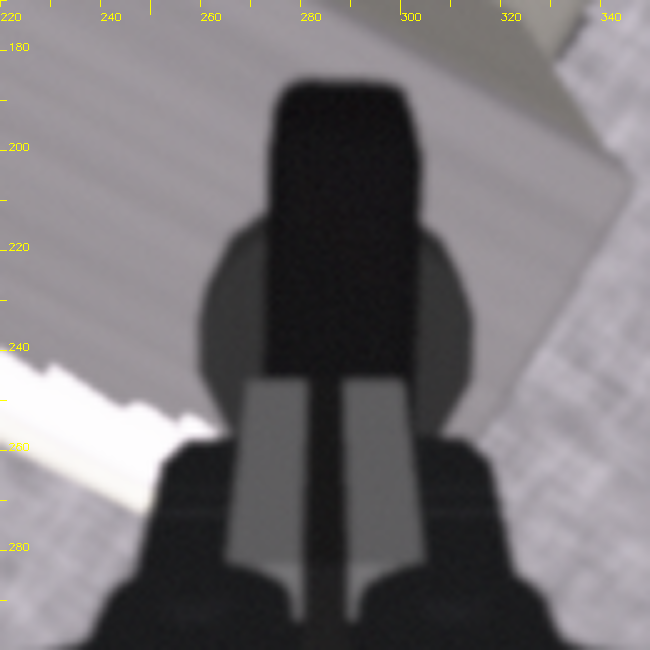

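```bash
python3 - <<'E'
from h import *
crop(cv2.imread("pics/w2.png"),240,150,340,270,5,"w2c")
c=cam("wrist")
for z in (.132,.12,.11): print(z,np.linalg.norm(onz(c,259.5,235,z)-onz(c,313.5,235,z)))
for z in (.158,.15,.14,.13): print(z,np.linalg.norm(onz(c,272.5,215,z)-onz(c,303,215,z)))
s=cam("side");st=status.read_state()
print("tcp in side",proj(s,st["tool_pos"]),proj(s,[.601,.25,.158]),proj(s,[.601,.25,.12]))
E
```

```text
0.132 0.028604799152887595
0.12 0.030571671325420272
0.11 0.03221073146919738
0.158 0.013525066055702532
0.15 0.014253593373613264
0.14 0.015164252521001701
0.13 0.016074911668390195
tcp in side [278.82165328 145.73356637] [278.60694184 141.23868813] [278.87023345 150.36850656]
```

View pics/w2c.png

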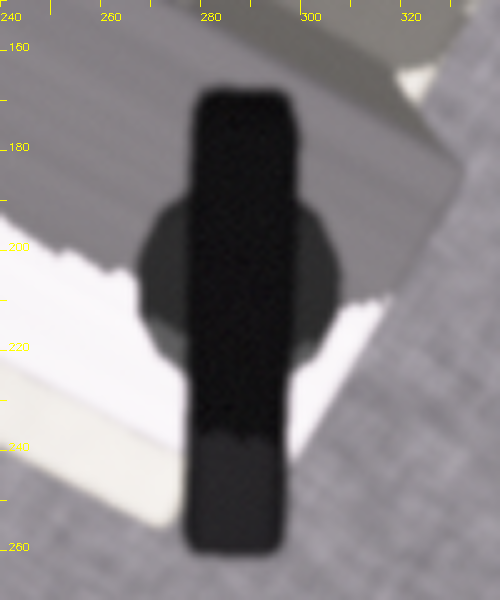

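Call:
{"api": "jog_arm", "payload": {"rows": "0 0 0 0 0 .5;0 0 0 0 0 .5;0 0 0 0 0 0;0 0 0 0 0 0"}}

```text
t: 4.65
tool_pos: [0.6013, 0.2499, 0.1396]
ee_rot: [0.504, 0.864, -0.0, 0.0]
contact_force: [0.7, -0.1, -0.5]
width: 0.001
```

```bash
python3 - <<'E'
from h import *
s=status.read_state();print(psi(s),s['width'],s['contact_force'],s['torque'],s['tool_pos'])
crop(vision.capture("wrist"),200,150,370,300,4,"w4c")
E
```

```text
29.511298005466795 0.0007059155268247349 [ 0.72655008 -0.05048547 -0.52492571] [-0.0047479   0.02512258 -0.04586977] [0.60126317 0.24986755 0.13957   ]
```

View pics/w4c.png

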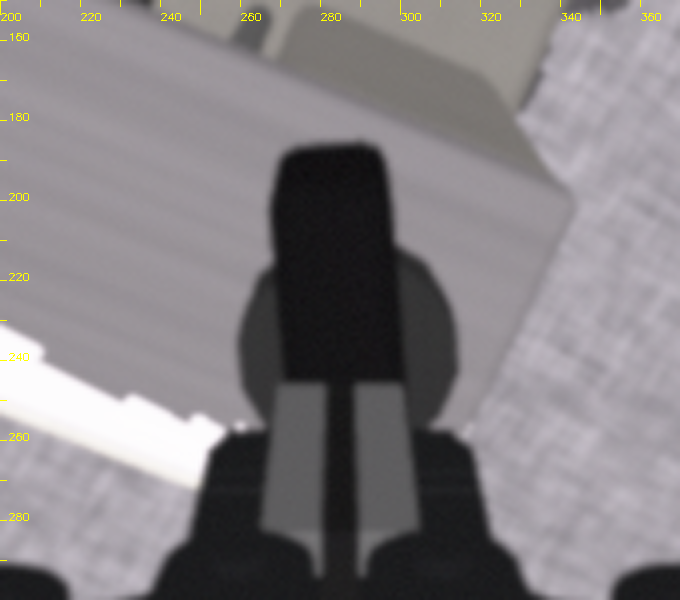

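```bash
python3 - <<'E'
from h import *
def st(p,ps):
    y=np.radians(ps); m=np.stack([[-np.sin(y),np.cos(y),0],[np.cos(y),np.sin(y),0],[0,0,-1.]],1)
    return dict(tool_pos=np.array(p),ee_rot=R.from_matrix(m).as_quat())
a=cam("wrist",st([.5434,.2363,.3001],32.15)); b=cam("wrist",st([.6007,.2497,.2039],35.55))
for n,p,q in [("corner",(373,182),(332,183)),("hub L",(327.7,197),(267.3,205)),("hub R",(357.5,201),(308,205)),("bar near end",(347,236.5),(287,259.5)),("bar far",(345,174.5),(288.5,168.5)),("hub axis",(342.3,200.5),(287.7,206))]:
    print(n,tri(a,p,b,q))
E
```

```text
corner (array([0.6188604 , 0.28166371, 0.12347973]), np.float64(0.0005526014409501282))
hub L (array([0.58842576, 0.24396457, 0.1299295 ]), np.float64(0.0028379637768585803))
hub R (array([0.61349194, 0.25889056, 0.13187496]), np.float64(0.0028469699039181074))
bar near end (array([0.61805398, 0.22659104, 0.15734358]), np.float64(0.0003406842960284258))
bar far (array([0.58511368, 0.27426736, 0.14577731]), np.float64(0.0012363473262096128))
hub axis (array([0.60238446, 0.2497723 , 0.12690989]), np.float64(0.0007468321140809377))
```

```bash
python3 - <<'E'
from h import *
c=cam("wrist"); st=status.read_state(); m=R.from_quat(st["ee_rot"]).as_matrix()
for x in (-.011,0,.011):
  for z in (0,-.019,-.04):
    print(x,z,[proj(c,st["tool_pos"]+m@[x,y,z]).round(1) for y in (.0015,.007,.012)])
E
```

```text
-0.011 0 [array([289.1, 263.5]), array([299.6, 263.5]), array([309.3, 263.5])]
-0.011 -0.019 [array([289.5, 280.4]), array([301.3, 280.4]), array([312. , 280.3])]
-0.011 -0.04 [array([290.2, 303.9]), array([303.6, 303.9]), array([315.8, 303.8])]
0 0 [array([289.1, 243.7]), array([299.9, 243.7]), array([309.7, 243.7])]
0 -0.019 [array([289.6, 258.7]), array([301.6, 258.6]), array([312.5, 258.6])]
0 -0.04 [array([290.3, 279.7]), array([304. , 279.6]), array([316.5, 279.6])]
0.011 0 [array([289.2, 223.2]), array([300.1, 223.2]), array([310.1, 223.1])]
0.011 -0.019 [array([289.7, 236. ]), array([301.9, 236. ]), array([313.1, 236. ])]
0.011 -0.04 [array([290.4, 254.2]), array([304.5, 254.2]), array([317.2, 254.2])]
```

Call:
{"api": "jog_arm", "payload": {"rows": "0 0 0 0 0 0;0 0 0 0 0 0;0 0 0 0 0 0;0 0 0 0 0 0;0 0 0 0 0 0;0 0 0 0 0 0", "fingers": -0.5}}

```text
t: 5.2
tool_pos: [0.6013, 0.2499, 0.1396]
ee_rot: [0.504, 0.864, 0.0, -0.0]
contact_force: [-0.5, -0.3, 0.1]
width: 0.747
```

```bash
python3 - <<'E'
from h import *
s=status.read_state();print(psi(s),s['width'],s['contact_force'],s['torque'],s['tool_pos'])
crop(vision.capture("wrist"),100,150,470,370,2,"w5c")
E
```

```text
29.426736781461855 0.746991148446003 [-0.52217555 -0.33623257  0.06853999] [ 0.01929878 -0.02389591 -0.0630589 ] [0.60125653 0.24985923 0.13958468]
```

View pics/w5c.png

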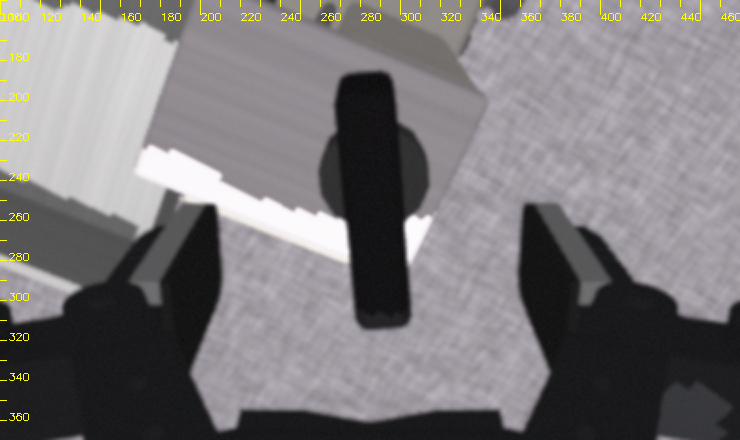

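```bash
python3 - <<'E'
from h import *
st=status.read_state(); m=R.from_quat(st["ee_rot"]).as_matrix(); c=cam("side")
for y in (-.032,.032):
  for z in (0,-.01,-.019,-.03,-.04): print(y,z,proj(c,st["tool_pos"]+m@[0,y,z]).round(1))
crop(vision.capture("side"),235,80,325,180,6,"s5")
E
```

```text
-0.032 0 [271.1 150.2]
-0.032 -0.01 [271.  147.8]
-0.032 -0.019 [270.9 145.6]
-0.032 -0.03 [270.8 142.9]
-0.032 -0.04 [270.6 140.4]
0.032 0 [286.4 141.3]
0.032 -0.01 [286.4 138.9]
0.032 -0.019 [286.3 136.7]
0.032 -0.03 [286.3 134. ]
0.032 -0.04 [286.3 131.5]
```

View pics/s5.png

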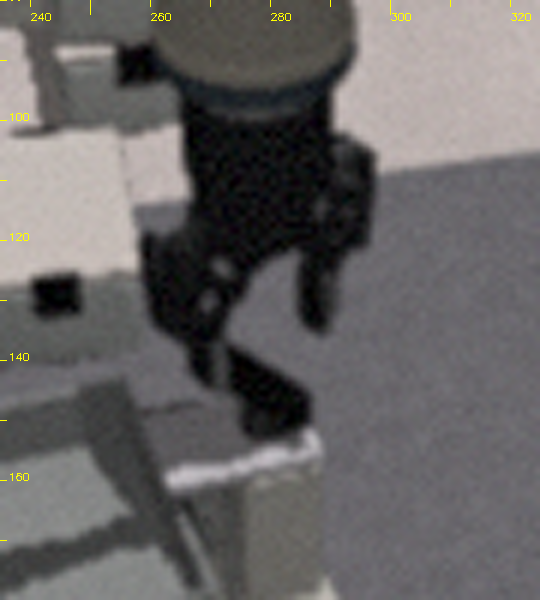

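Call:
{"api": "jog_arm", "payload": {"rows": "0 0 .15 0 0 -.4;0 0 .15 0 0 -.4;0 0 .1 0 0 0;0 0 .1 0 0 0;0 0 0 0 0 0;0 0 0 0 0 0"}}

```text
t: 5.8
tool_pos: [0.6012, 0.2499, 0.1195]
ee_rot: [0.468, 0.884, -0.0, -0.0]
contact_force: [0.9, -0.2, 0.4]
width: 0.746
```

Call:
{"api": "jog_arm", "payload": {"rows": "0 0 0 0 0 0;0 0 0 0 0 0;0 0 0 0 0 0;0 0 0 0 0 0;0 0 0 0 0 0;0 0 0 0 0 0;0 0 0 0 0 0;0 0 0 0 0 0;0 0 0 0 0 0", "fingers": 1}}

```text
t: 6.55
tool_pos: [0.6021, 0.2503, 0.1201]
ee_rot: [0.468, 0.884, 0.001, 0.001]
contact_force: [3.3, 3.9, 3.5]
width: 0.147
```

```bash
python3 - <<'E'
from h import *
s=status.read_state();print(psi(s),s['width'],s['contact_force'],s['torque'],s['tool_pos'])
crop(vision.capture("wrist"),200,150,370,300,4,"w6c")
E
```

```text
34.219036523431974 0.14706127809689035 [3.32955345 3.93641008 3.457234  ] [ 0.58835587 -0.51858533 -0.06616545] [0.60210618 0.25033794 0.12012957]
```

View pics/w6c.png

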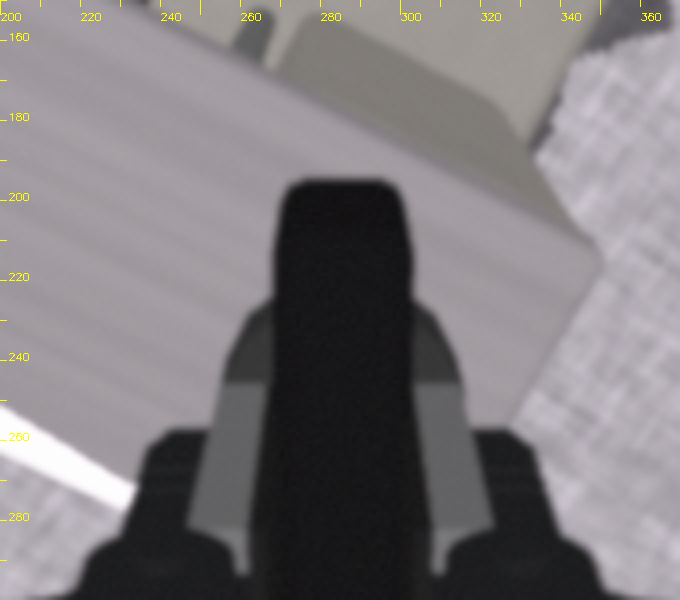

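Gripped (12.5 mm). Now turning clockwise.

Call:
{"api": "jog_arm", "payload": {"rows": "0 0 0 0 0 .5;0 0 0 0 0 .8;0 0 0 0 0 .9;0 0 0 0 0 .9;0 0 0 0 0 .9;0 0 0 0 0 .9;0 0 0 0 0 .9;0 0 0 0 0 .9;0 0 0 0 0 .9;0 0 0 0 0 .9;0 0 0 0 0 .9;0 0 0 0 0 .9;0 0 0 0 0 .9;0 0 0 0 0 .9;0 0 0 0 0 .9;0 0 0 0 0 .9;0 0 0 0 0 .8;0 0 0 0 0 0;0 0 0 0 0 0"}}

```text
t: 8.18
tool_pos: [0.6011, 0.2507, 0.1201]
ee_rot: [0.951, 0.309, 0.0, -0.001]
contact_force: [-2.0, 6.8, 6.0]
width: 0.144
```

```bash
cat > s.py <<'E'
from h import *
s=status.read_state();print("psi",round(psi(s),2),"w",s['width'].round(3),s['contact_force'].round(1),s['torque'].round(3),s['tool_pos'].round(4),"j6",s['joint_pos'][5].round(3),"tau6",s["tau"][5].round(3),"t",s["t"])
E
python3 s.py
```

```text
Traceback (most recent call last):
  File "s.py", line 2, in <module>
    s=status.read_state();print("psi",round(psi(s),2),"w",s['width'].round(3),s['contact_force'].round(1),s['torque'].round(3),s['tool_pos'].round(4),"j6",s['joint_pos'][5].round(3),"tau6",s["tau"][5].round(3),"t",s["t"])
                                                          ^^^^^^^^^^^^^^^^
AttributeError: 'float' object has no attribute 'round'
```

```bash
sed -i "s/s\['width'\].round(3)/round(s['width'],3)/" s.py; python3 s.py; python3 -c "
from h import *
crop(vision.capture('wrist'),150,100,430,310,2,'w7c')"
```

```text
psi -54.02 w 0.144 [-2.   6.8  6. ] [ 1.194  0.601 -0.055] [0.6011 0.2507 0.1201] j6 1.245 tau6 0.694 t 8.1833
```

View pics/w7c.png

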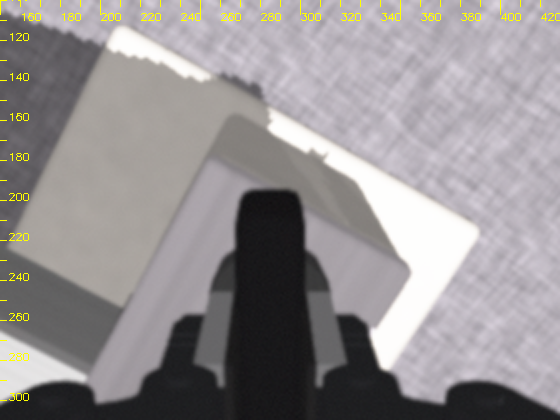

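Call:
{"api": "jog_arm", "payload": {"rows": "0 0 0 0 0 .5;0 0 0 0 0 .5;0 0 0 0 0 0;0 0 0 0 0 0"}}

```text
t: 8.57
tool_pos: [0.601, 0.2508, 0.1201]
ee_rot: [0.966, 0.259, 0.0, -0.001]
contact_force: [-2.0, 6.6, 6.1]
width: 0.142
```

```bash
python3 s.py
```

```text
psi -60.0 w 0.142 [-2.   6.6  6.1] [ 1.247  0.583 -0.081] [0.601  0.2508 0.1201] j6 1.35 tau6 0.401 t 8.5667
```

Call:
{"api": "jog_arm", "payload": {"rows": "0 0 0 0 0 .5;0 0 0 0 0 .5;0 0 0 0 0 0;0 0 0 0 0 0"}}

```text
t: 8.9
tool_pos: [0.601, 0.2508, 0.1201]
ee_rot: [0.978, 0.208, 0.0, -0.001]
contact_force: [-2.0, 7.1, 6.5]
width: 0.148
```

```bash
python3 s.py
```

```text
psi -66.0 w 0.148 [-2.   7.1  6.5] [ 1.389  0.555 -0.084] [0.601  0.2508 0.1201] j6 1.454 tau6 0.402 t 8.9
```

Call:
{"api": "jog_arm", "payload": {"rows": "0 0 0 0 0 .5;0 0 0 0 0 .5;0 0 0 0 0 0;0 0 0 0 0 0"}}

```text
t: 9.23
tool_pos: [0.601, 0.2509, 0.1201]
ee_rot: [0.988, 0.156, 0.0, -0.001]
contact_force: [-2.7, 8.0, 6.8]
width: 0.145
```

```bash
python3 s.py
```

```text
psi -72.0 w 0.145 [-2.7  8.   6.8] [ 1.476  0.593 -0.018] [0.601  0.2509 0.1201] j6 1.559 tau6 0.402 t 9.2333
```

Call:
{"api": "jog_arm", "payload": {"rows": "0 0 0 0 0 .5;0 0 0 0 0 .5;0 0 0 0 0 0;0 0 0 0 0 0"}}

```text
t: 9.57
tool_pos: [0.601, 0.251, 0.1201]
ee_rot: [0.995, 0.105, 0.0, -0.001]
contact_force: [-2.0, 7.8, 6.0]
width: 0.144
```

```bash
python3 s.py
```

```text
psi -78.0 w 0.144 [-2.   7.8  6. ] [ 1.583  0.615 -0.081] [0.601  0.251  0.1201] j6 1.664 tau6 0.402 t 9.5667
```

Call:
{"api": "jog_arm", "payload": {"rows": "0 0 0 0 0 .5;0 0 0 0 0 .5;0 0 0 0 0 0;0 0 0 0 0 0"}}

```text
t: 9.9
tool_pos: [0.601, 0.2511, 0.1201]
ee_rot: [0.999, 0.052, 0.0, -0.001]
contact_force: [-3.3, 8.7, 5.8]
width: 0.141
```

```bash
python3 s.py
```

```text
psi -84.0 w 0.141 [-3.3  8.7  5.8] [ 1.684  0.599 -0.016] [0.601  0.2511 0.1201] j6 1.768 tau6 0.402 t 9.9
```

Call:
{"api": "jog_arm", "payload": {"rows": "0 0 0 0 0 .5;0 0 0 0 0 .5;0 0 0 0 0 0;0 0 0 0 0 0"}}

```text
t: 10.23
tool_pos: [0.601, 0.2511, 0.1201]
ee_rot: [1.0, 0.0, 0.0, -0.001]
contact_force: [-3.3, 9.0, 5.7]
width: 0.149
```

```bash
python3 s.py
```

```text
psi -90.0 w 0.149 [-3.3  9.   5.7] [ 1.773  0.577 -0.028] [0.601  0.2511 0.1201] j6 1.873 tau6 0.403 t 10.2333
```

Call:
{"api": "jog_arm", "payload": {"rows": "0 0 0 0 0 .5;0 0 0 0 0 .5;0 0 0 0 0 0;0 0 0 0 0 0"}}

```text
t: 10.57
tool_pos: [0.601, 0.2512, 0.1201]
ee_rot: [0.999, -0.052, 0.0, -0.001]
contact_force: [-3.4, 10.4, 6.0]
width: 0.146
```

```bash
python3 s.py
```

```text
psi -95.99 w 0.146 [-3.4 10.4  6. ] [ 1.886  0.544 -0.048] [0.601  0.2512 0.1201] j6 1.978 tau6 0.403 t 10.5667
```

Call:
{"api": "jog_arm", "payload": {"rows": "0 0 0 0 0 .5;0 0 0 0 0 .5;0 0 0 0 0 0;0 0 0 0 0 0"}}

```text
t: 10.9
tool_pos: [0.601, 0.2513, 0.1201]
ee_rot: [0.995, -0.104, -0.0, -0.001]
contact_force: [-2.8, 10.3, 5.7]
width: 0.141
```

```bash
python3 s.py
```

```text
psi -101.99 w 0.141 [-2.8 10.3  5.7] [ 2.012  0.496 -0.022] [0.601  0.2513 0.1201] j6 2.083 tau6 0.403 t 10.9
```

```bash
python3 -c "
from h import *
crop(vision.capture('wrist'),150,100,430,310,2,'w8c')"
```

```text
(no output)
```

View pics/w8c.png

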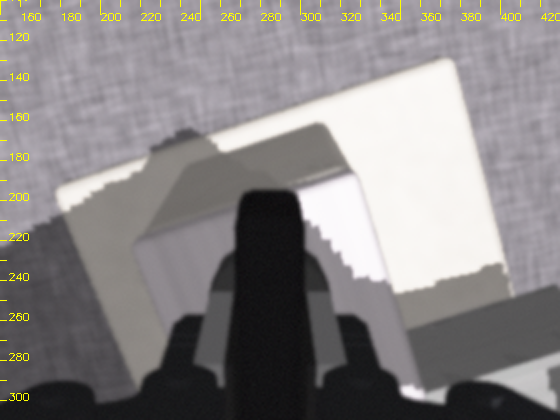

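Call:
{"api": "jog_arm", "payload": {"rows": "0 0 0 0 0 .5;0 0 0 0 0 .5;0 0 0 0 0 0;0 0 0 0 0 0"}}

```text
t: 11.28
tool_pos: [0.6011, 0.2512, 0.1201]
ee_rot: [0.988, -0.156, 0.0, -0.001]
contact_force: [-2.4, 9.6, 7.1]
width: 0.145
```

```bash
python3 s.py
```

```text
psi -107.9 w 0.145 [-2.4  9.6  7.1] [1.752 0.362 1.652] [0.6011 0.2512 0.1201] j6 2.186 tau6 2.088 t 11.2833
```

Call:
{"api": "jog_arm", "payload": {"rows": "0 0 0 0 0 .5;0 0 0 0 0 .5;0 0 0 0 0 0;0 0 0 0 0 0"}}

```text
t: 11.62
tool_pos: [0.6011, 0.2509, 0.1198]
ee_rot: [0.978, -0.207, 0.0, -0.0]
contact_force: [0.5, 8.6, 3.1]
width: 0.148
```

```bash
python3 s.py
```

```text
psi -113.84 w 0.148 [0.5 8.6 3.1] [1.282 0.556 2.932] [0.6011 0.2509 0.1198] j6 2.29 tau6 3.384 t 11.6167
```

```bash
python3 -c "
from h import *
crop(vision.capture('wrist'),210,170,360,290,5,'w9c')"
```

```text
(no output)
```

View pics/w9c.png

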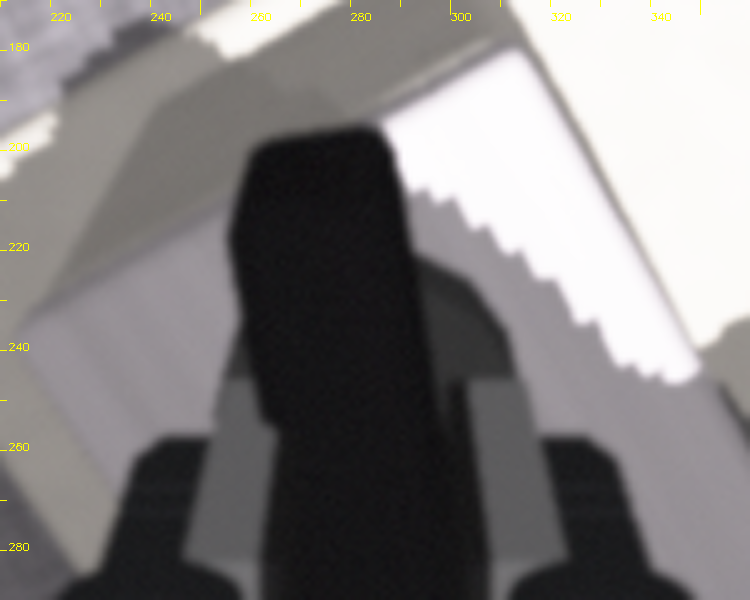

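Call:
{"api": "jog_arm", "payload": {"rows": "0 0 0 0 0 -.5;0 0 0 0 0 -.5;0 0 0 0 0 0;0 0 0 0 0 0"}}

```text
t: 12.0
tool_pos: [0.6011, 0.2509, 0.1197]
ee_rot: [0.988, -0.155, -0.0, -0.001]
contact_force: [0.4, 8.7, 1.8]
width: 0.144
```

```bash
python3 s.py
```

```text
psi -107.89 w 0.144 [0.4 8.7 1.8] [1.208 0.401 1.234] [0.6011 0.2509 0.1197] j6 2.186 tau6 0.719 t 12.0
```

Call:
{"api": "jog_arm", "payload": {"rows": "0 0 0 0 0 -.25;0 0 0 0 0 0;0 0 0 0 0 0"}}

```text
t: 12.25
tool_pos: [0.6011, 0.2508, 0.1197]
ee_rot: [0.99, -0.143, -0.0, -0.001]
contact_force: [-0.3, 9.6, 1.1]
width: 0.143
```

```bash
python3 s.py
```

```text
psi -106.42 w 0.143 [-0.3  9.6  1.1] [1.153 0.428 0.704] [0.6011 0.2508 0.1197] j6 2.16 tau6 0.472 t 12.25
```

Call:
{"api": "jog_arm", "payload": {"rows": "0 0 0 0 0 -.25;0 0 0 0 0 0;0 0 0 0 0 0"}}

```text
t: 12.5
tool_pos: [0.6014, 0.2509, 0.1197]
ee_rot: [0.992, -0.13, 0.0, -0.001]
contact_force: [2.6, 9.3, -1.0]
width: 0.143
```

```bash
python3 s.py
```

```text
psi -104.94 w 0.143 [ 2.6  9.3 -1. ] [ 1.339 -0.165  0.432] [0.6014 0.2509 0.1197] j6 2.134 tau6 0.215 t 12.5
```

Call:
{"api": "jog_arm", "payload": {"rows": "0 0 0 0 0 -.2;0 0 0 0 0 0;0 0 0 0 0 0"}}

```text
t: 12.75
tool_pos: [0.6014, 0.2509, 0.1197]
ee_rot: [0.993, -0.12, 0.0, -0.001]
contact_force: [1.4, 9.2, -1.2]
width: 0.147
```

```bash
python3 s.py; python3 -c "
from h import *
crop(vision.capture('wrist'),210,170,360,290,5,'w10c')"
```

```text
psi -103.76 w 0.147 [ 1.4  9.2 -1.2] [ 1.421 -0.122  0.042] [0.6014 0.2509 0.1197] j6 2.113 tau6 -0.098 t 12.75
```

View pics/w10c.png

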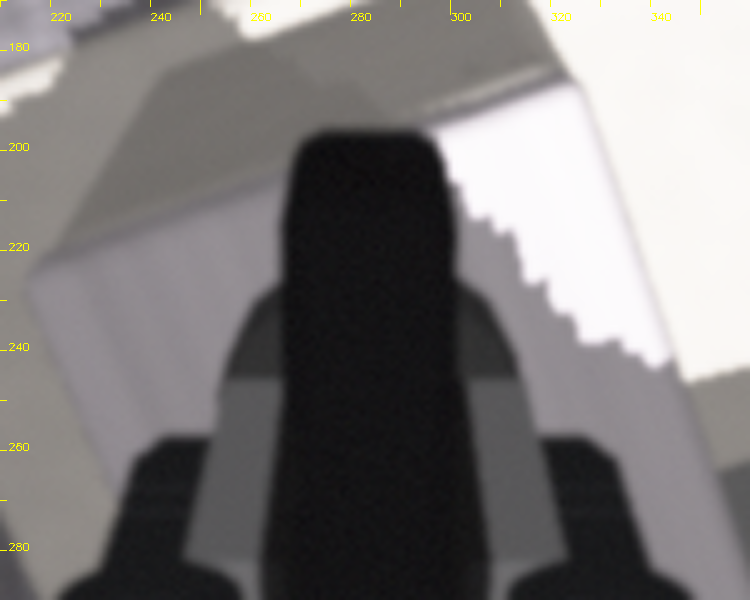

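Call:
{"api": "jog_arm", "payload": {"rows": "0 0 0 0 0 -.5;0 0 0 0 0 -.8;0 0 0 0 0 -.9;0 0 0 0 0 -.9;0 0 0 0 0 -.9;0 0 0 0 0 -.9;0 0 0 0 0 -.9;0 0 0 0 0 -.9;0 0 0 0 0 -.9;0 0 0 0 0 -.9;0 0 0 0 0 -.9;0 0 0 0 0 -.9;0 0 0 0 0 -.9;0 0 0 0 0 -.9;0 0 0 0 0 -.9;0 0 0 0 0 -.9;0 0 0 0 0 -.9;0 0 0 0 0 -.37;0 0 0 0 0 0;0 0 0 0 0 0"}}

```text
t: 14.47
tool_pos: [0.6018, 0.2507, 0.1197]
ee_rot: [0.781, 0.624, 0.001, -0.0]
contact_force: [3.3, 6.7, -1.7]
width: 0.146
```

```bash
python3 s.py; python3 -c "
from h import *
crop(vision.capture('wrist'),210,170,360,290,5,'w11c')"
```

```text
psi -12.73 w 0.146 [ 3.3  6.7 -1.7] [ 1.097 -0.659  0.048] [0.6018 0.2507 0.1197] j6 0.525 tau6 -0.332 t 14.4667
```

View pics/w11c.png

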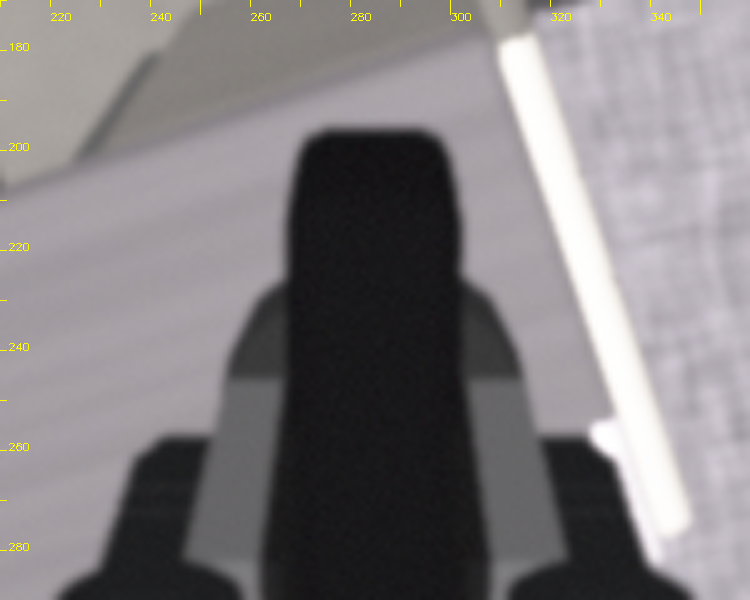

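Call:
{"api": "jog_arm", "payload": {"rows": "0 0 0 0 0 0;0 0 0 0 0 0;0 0 0 0 0 0;0 0 0 0 0 0;0 0 0 0 0 0;0 0 0 0 0 0;0 0 -.5 0 0 0;0 0 -.8 0 0 0;0 0 -.8 0 0 0;0 0 -.8 0 0 0;0 0 0 0 0 0;0 0 0 0 0 0", "fingers": -1}}

```text
t: 15.52
tool_pos: [0.6022, 0.2501, 0.2376]
ee_rot: [0.781, 0.624, 0.002, 0.001]
contact_force: [0.1, 0.6, -1.1]
width: 1.001
```

```bash
python3 s.py; python3 - <<'E'
from h import *
im=vision.capture('wrist'); crop(im,180,120,400,300,3,'w12c')
t=vision.capture("top");crop(t,165,160,305,280,5,"t12")
print(cam("wrist")["T"].tolist())
E
```

```text
psi -12.76 w 1.001 [ 0.1  0.6 -1.1] [-0.008  0.009 -0.03 ] [0.6022 0.2501 0.2376] j6 0.525 tau6 -0.0 t 15.5167
[[0.9751913335665061, 0.21361098872813516, 0.058070719225499966, 0.6152045400403237], [-0.2213625509624982, 0.9418577092686877, 0.25278978721956896, 0.31215206608674306], [-0.0006956781969674325, -0.2593730922546286, 0.9657769489101083, 0.4018237996304125], [0.0, 0.0, 0.0, 1.0]]
```

View pics/w12c.png

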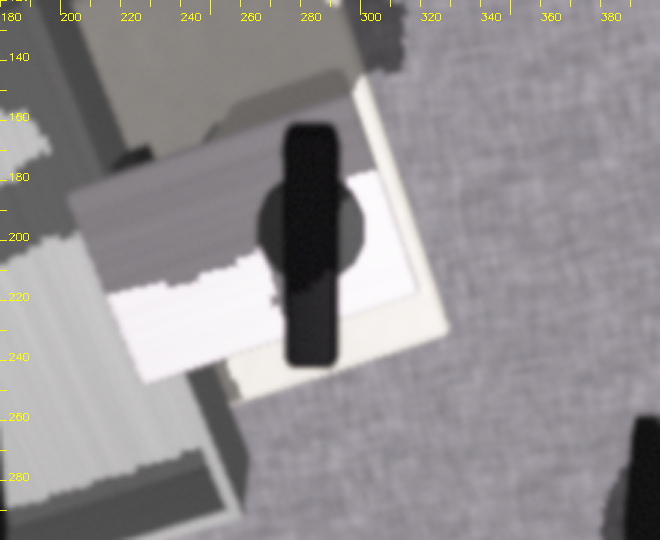

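View pics/t12.png

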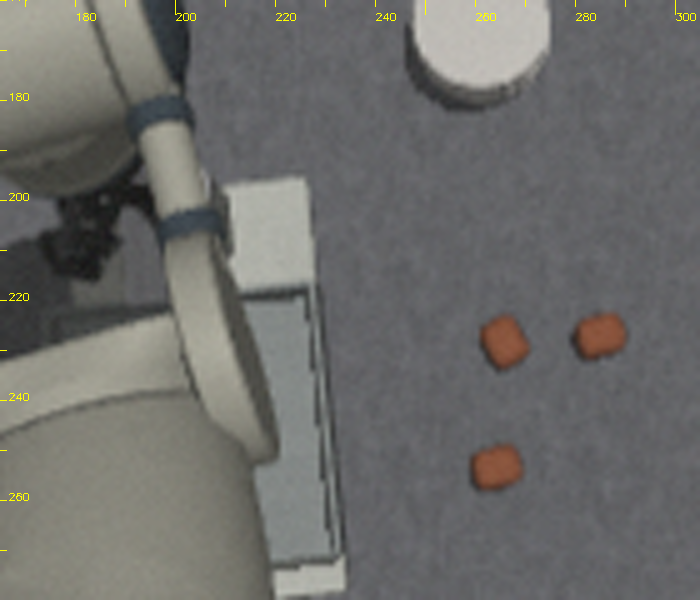

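```bash
python3 - <<'E'
from h import *
delta([.495,.01,.28],0)
E
```

```text
pos [0.6008 0.2497 0.2349] psi -12.76 tilt axis z [-9.e-04 -3.e-04 -1.e+00] j [ 0.302  0.509  1.241 -0.     1.393  0.525] t 15.62
shift units [-6.43  -1.258 -1.123]
turn units [-0.008  0.004 -2.127]
shift units after turn [-5.992 -2.646 -1.128]
```

Call:
{"api": "jog_arm", "payload": {"rows": "-.5 -.1 -.3 0 0 0;-.8 -.16 -.4 0 0 0;-.85 -.17 -.3 0 0 0;-.85 -.17 -.12 0 0 0;-.85 -.17 0 0 0 0;-.85 -.17 0 0 0 0;-.85 -.17 0 0 0 0;-.85 -.15 0 0 0 0;0 0 0 0 0 -.7;0 0 0 0 0 -.7;0 0 0 0 0 -.73;0 0 0 0 0 0;0 0 0 0 0 0"}}

```text
t: 16.7
tool_pos: [0.4951, 0.0114, 0.2795]
ee_rot: [0.708, 0.706, -0.001, -0.001]
contact_force: [-0.3, 0.0, -0.1]
width: 0.995
```

```bash
python3 s.py; python3 - <<'E'
from h import *
im=vision.capture('wrist'); cv2.imwrite("pics/w13.png",im)
E
```

```text
psi -0.11 w 0.995 [-0.3  0.  -0.1] [-0.002  0.     0.034] [0.4951 0.0114 0.2795] j6 -0.096 tau6 -1.07 t 16.7
```

View pics/w13.png

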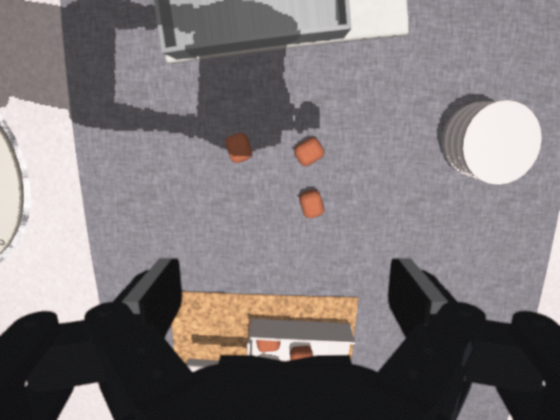

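```bash
python3 - <<'E'
from h import *
im=cv2.imread("pics/w13.png"); crop(im,215,125,345,230,6,"w13c"); c=cam("wrist")
hsv=cv2.cvtColor(im,cv2.COLOR_BGR2HSV); m=cv2.inRange(hsv,(0,110,50),(14,255,255)); m[235:]=0; m[:, :200]=0;
cs,_=cv2.findContours(m,0,1)
for k in cs:
    if cv2.contourArea(k)>100:
        # top face plane approx: project contour to z=.02
        P=np.array([onz(c,*p[0],.018)[:2] for p in k],np.float32)
        (x,y),(w,h),a=cv2.minAreaRect(P*1000); print(cv2.boundingRect(k),x,y,w,h,a)
E
```

```text
(300, 190, 24, 28) 528.4254150390625 -35.15989685058594 25.303173065185547 34.46735382080078 18.371131896972656
(295, 138, 29, 27) 523.95654296875 30.759323120117188 32.030120849609375 26.963186264038086 32.31375503540039
(226, 134, 25, 28) 438.4722595214844 35.789794921875 27.208053588867188 31.70012664794922 17.965713500976562
```

View pics/w13c.png

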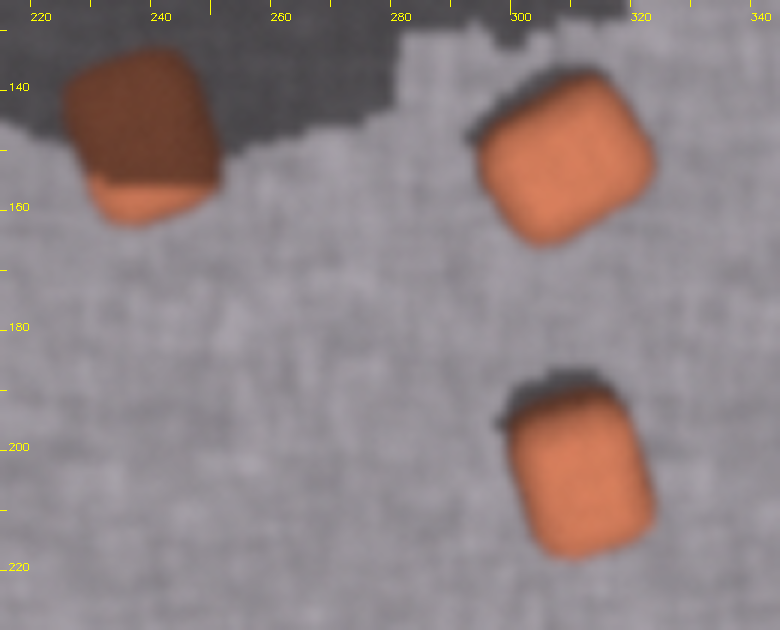

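```bash
python3 - <<'E'
from h import *
delta([.528,-.0355,.06],18)
E
```

```text
pos [0.4952 0.0115 0.2797] psi -0.13 tilt axis z [-1.4e-03  2.0e-04 -1.0e+00] j [-0.098  0.241  1.548  0.     1.354 -0.095] t 16.75
shift units [-1.173  0.83   5.49 ]
turn units [-0.013 -0.004 -3.021]
shift units after turn [-1.37   0.417  5.491]
```

Call:
{"api": "jog_arm", "payload": {"rows": "-.5 .4 .3 0 0 0;-.67 .43 .6 0 0 0;0 0 .7 0 0 -.7;0 0 .7 0 0 -.75;0 0 .7 0 0 -.75;0 0 .7 0 0 -.8;0 0 .7 0 0 0;0 0 .6 0 0 0;0 0 .3 0 0 0;0 0 .1 0 0 0;0 0 0 0 0 0", "fingers": -0.3}}

```text
t: 17.67
tool_pos: [0.5282, -0.0352, 0.0634]
ee_rot: [0.588, 0.809, -0.0, -0.001]
contact_force: [-0.1, -0.2, -0.7]
width: 0.649
```

```bash
python3 s.py; python3 - <<'E'
from h import *
im=vision.capture('wrist'); cv2.imwrite("pics/w14.png",im)
crop(vision.capture('side'),230,180,350,290,5,"s14")
delta([.528,-.0355,.03],18)
E
```

```text
psi 17.95 w 0.649 [-0.1 -0.2 -0.7] [-0.048 -0.008 -0.037] [ 0.5282 -0.0352  0.0634] j6 -0.493 tau6 0.051 t 17.6667
pos [ 0.5292 -0.0354  0.065 ] psi 17.98 tilt axis z [ 7.e-04 -1.e-04 -1.e+00] j [-0.179  0.554  1.732 -0.     0.855 -0.493] t 17.77
shift units [ 0.008 -0.03   0.874]
turn units [ 0.006  0.003 -0.003]
shift units after turn [ 0.008 -0.029  0.874]
```

View pics/w14.png

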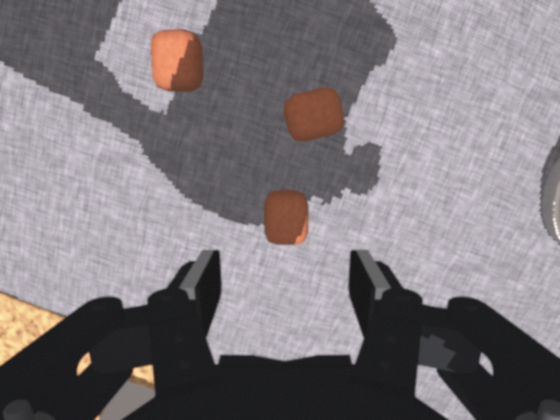

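View pics/s14.png

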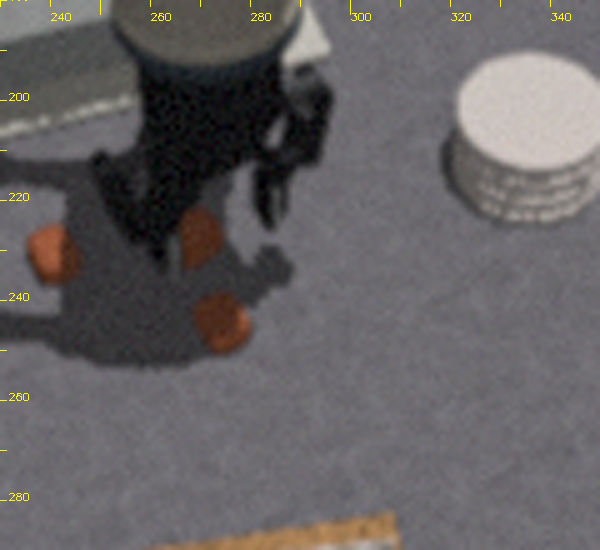

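Call:
{"api": "jog_arm", "payload": {"rows": "0 0 .4 0 0 0;0 0 .5 0 0 0;0 0 .45 0 0 0;0 0 .25 0 0 0;0 0 .2 0 0 0;0 0 .1 0 0 0;0 0 0 0 0 0;0 0 0 0 0 0"}}

```text
t: 18.43
tool_pos: [0.5292, -0.0355, -0.011]
ee_rot: [0.588, 0.809, 0.0, 0.0]
contact_force: [0.0, -0.5, -0.4]
width: 0.649
```

```bash
python3 s.py; python3 - <<'E'
from h import *
im=vision.capture('wrist'); cv2.imwrite("pics/w15.png",im)
crop(vision.capture('side'),230,180,350,290,5,"s15")
E
```

```text
psi 18.02 w 0.649 [ 0.  -0.5 -0.4] [0.    0.003 0.001] [ 0.5292 -0.0355 -0.011 ] j6 -0.494 tau6 0.006 t 18.4333
```

View pics/w15.png

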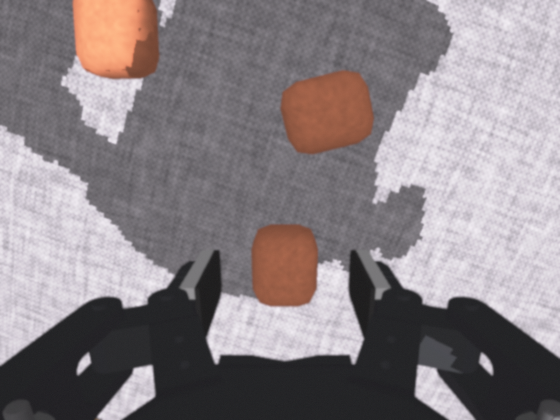

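View pics/s15.png

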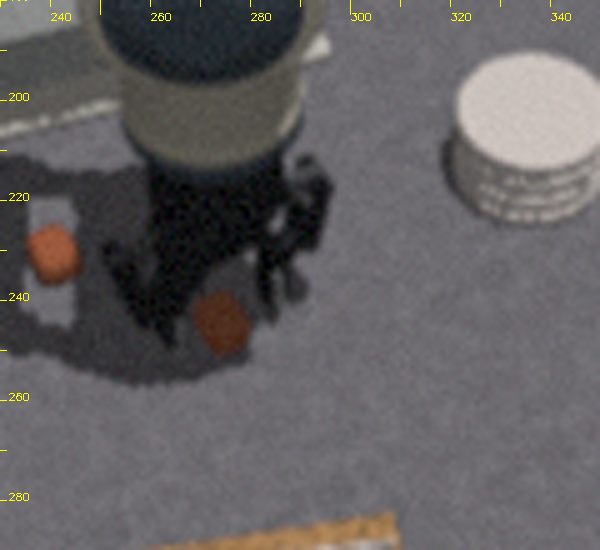

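Call:
{"api": "jog_arm", "payload": {"rows": "0 0 .05 0 0 0;0 0 0 0 0 0;0 0 0 0 0 0;0 0 0 0 0 0;0 0 0 0 0 0;0 0 0 0 0 0;0 0 0 0 0 0", "fingers": 1, "grip_force": 30}}

```text
t: 19.12
tool_pos: [0.5289, -0.0355, -0.0133]
ee_rot: [0.588, 0.809, 0.0, 0.0]
contact_force: [-0.7, -0.3, 6.3]
width: 0.318
```

```bash
python3 s.py
```

```text
psi 18.02 w 0.318 [-0.7 -0.3  6.3] [0.049 0.119 0.001] [ 0.5289 -0.0355 -0.0133] j6 -0.494 tau6 -0.002 t 19.1167
```

Call:
{"api": "jog_arm", "payload": {"rows": "0 0 -.3 0 0 0;0 0 -.6 0 0 0;0 0 -.8 0 0 0;0 0 -.8 0 0 0;0 0 -.8 0 0 0;0 0 -.5 0 0 0;0 0 0 0 0 0"}}

```text
t: 19.7
tool_pos: [0.5309, -0.0358, 0.1425]
ee_rot: [0.588, 0.809, 0.001, 0.003]
contact_force: [0.8, -0.0, -0.0]
width: 0.322
```

```bash
python3 s.py; python3 - <<'E'
from h import *
im=vision.capture('wrist'); cv2.imwrite("pics/w16.png",im)
delta([.50,-.2,.23],0)
E
```

```text
psi 18.03 w 0.322 [ 0.8 -0.  -0. ] [-0.002 -0.055  0.039] [ 0.5309 -0.0358  0.1425] j6 -0.494 tau6 -0.0 t 19.7
pos [ 0.53   -0.0357  0.1404] psi 18.02 tilt axis z [ 4.1e-03 -7.0e-04 -1.0e+00] j [-0.18   0.443  1.663 -0.     1.032 -0.494] t 19.75
shift units [-3.679 -1.976 -2.239]
turn units [0.038 0.013 3.004]
shift units after turn [-4.108 -0.75  -2.239]
```

View pics/w16.png

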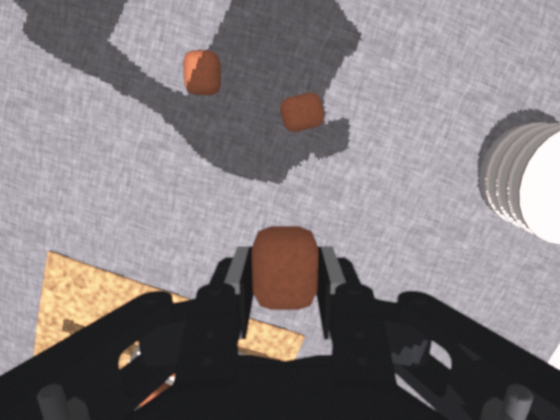

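Call:
{"api": "jog_arm", "payload": {"rows": "-.3 -.1 -.7 0 0 .7;-.5 -.15 -.7 0 0 .7;-.8 -.1 -.7 0 0 .8;-.8 -.1 -.7 0 0 .8;-.9 -.1 -.7 0 0 0;-.9 -.1 0 0 0 0;-.9 -.1 0 0 0 0;-.9 -.1 0 0 0 0;-.6 0 0 0 0 0;0 0 0 0 0 0;0 0 0 0 0 0"}}

```text
t: 20.67
tool_pos: [0.5116, -0.2975, 0.2729]
ee_rot: [0.708, 0.706, -0.0, -0.001]
contact_force: [0.9, 1.2, -1.1]
width: 0.32
```

```bash
python3 s.py; python3 - <<'E'
from h import *
im=vision.capture('wrist'); cv2.imwrite("pics/w17.png",im)
delta([.53,-.23,.23],0)
E
```

```text
psi -0.1 w 0.32 [ 0.9  1.2 -1.1] [ 0.024 -0.039 -0.006] [ 0.5116 -0.2975  0.2729] j6 -0.626 tau6 -0.413 t 20.6667
pos [ 0.5117 -0.2964  0.2732] psi -0.03 tilt axis z [-0.0016  0.0014 -1.    ] j [-0.626  0.392  1.336  0.     1.415 -0.626] t 20.72
shift units [1.659 0.458 1.081]
turn units [-0.015 -0.014 -0.005]
shift units after turn [1.661 0.457 1.079]
```

View pics/w17.png

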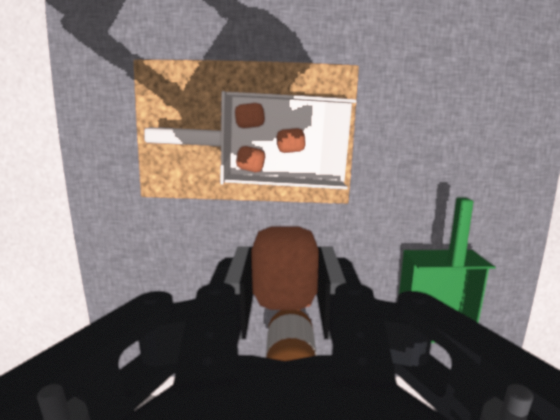

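```bash
python3 - <<'E'
from h import *
im=cv2.imread("pics/w17.png"); crop(im,130,55,370,210,3,"w17c"); c=cam("wrist")
h0=onz(c,145.5,135.5,.063);h1=onz(c,221,138.5,.063);print(h0,h1,np.degrees(np.arctan2(*(h1-h0)[1::-1])))
for p in [(250,115),(291,140),(251,158)]: print(onz(c,*p,.026))
for p in [(352,102),(346,188)]: print("front wall ends",onz(c,*p,.035))
for p in [(230,93),(224,186)]: print("back corners",onz(c,*p,.06))
E
```

```text
[ 0.3609804  -0.25344163  0.063     ] [ 0.44317292 -0.25756024  0.063     ] -2.868652106839342
[ 0.47119862 -0.23327803  0.026     ]
[ 0.51865663 -0.26204707  0.026     ]
[ 0.47124001 -0.28310274  0.026     ]
front wall ends [ 0.5869734  -0.21881371  0.035     ]
front wall ends [ 0.58404256 -0.31761864  0.035     ]
back corners [ 0.45399177 -0.2104621   0.06      ]
back corners [ 0.44368678 -0.31001814  0.06      ]
```

View pics/w17c.png

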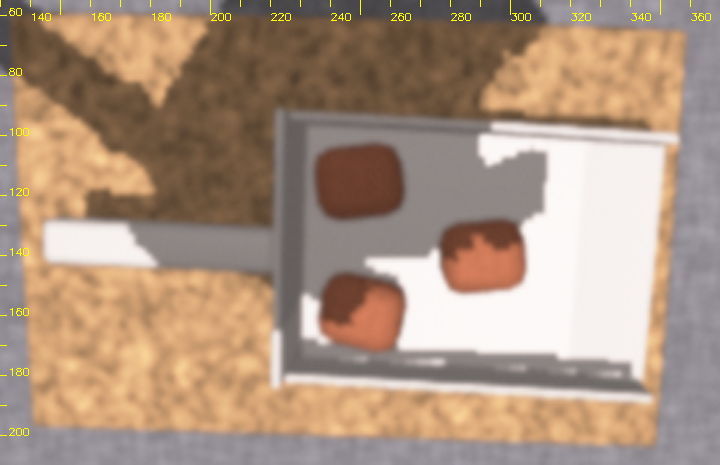

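```bash
python3 - <<'E'
from h import *
delta([.5484,-.2364,.006],-3)
E
```

```text
pos [ 0.5117 -0.2964  0.2732] psi -0.03 tilt axis z [-0.0016  0.0014 -1.    ] j [-0.626  0.392  1.336  0.     1.415 -0.626] t 20.72
shift units [1.491 0.927 6.68 ]
turn units [-0.016 -0.013  0.495]
shift units after turn [1.546 0.837 6.679]
```

Call:
{"api": "jog_arm", "payload": {"rows": "0 0 0 0 0 .5;.7 .4 .3 0 0 0;.85 .44 .5 0 0 0;0 0 .8 0 0 0;0 0 .8 0 0 0;0 0 .8 0 0 0;0 0 .8 0 0 0;0 0 .7 0 0 0;0 0 .5 0 0 0;0 0 0 0 0 0;0 0 0 0 0 0"}}

```text
t: 21.63
tool_pos: [0.5478, -0.2362, 0.0667]
ee_rot: [0.725, 0.689, -0.0, -0.001]
contact_force: [0.2, 1.0, 1.0]
width: 0.315
```

```bash
python3 s.py; python3 - <<'E'
from h import *
im=vision.capture('wrist'); cv2.imwrite("pics/w18.png",im)
delta([.5484,-.2364,.006],-3)
E
```

```text
psi -2.91 w 0.315 [0.2 1.  1. ] [-0.018 -0.021 -0.049] [ 0.5478 -0.2362  0.0667] j6 -0.457 tau6 0.012 t 21.6333
pos [ 0.5486 -0.2369  0.0679] psi -2.93 tilt axis z [ 1.e-04  0.e+00 -1.e+00] j [-0.508  0.619  1.56   0.     0.963 -0.457] t 21.68
shift units [ 0.013 -0.006  1.548]
turn units [ 0.001 -0.     0.012]
shift units after turn [ 0.013 -0.006  1.548]
```

View pics/w18.png

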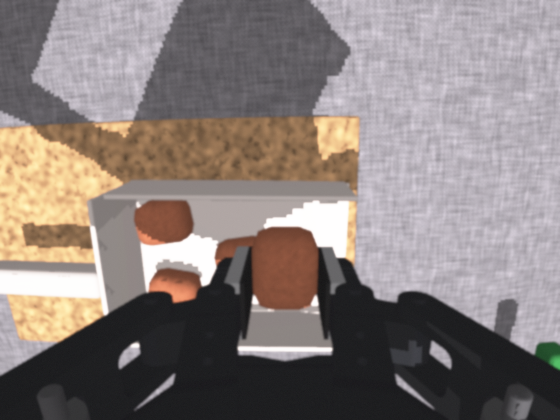

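Call:
{"api": "jog_arm", "payload": {"rows": "0 0 .4 0 0 0;0 0 .5 0 0 0;0 0 .35 0 0 0;0 0 .25 0 0 0;0 0 0 0 0 0;0 0 0 0 0 0"}}

```text
t: 22.18
tool_pos: [0.5488, -0.2377, 0.0082]
ee_rot: [0.725, 0.689, 0.0, 0.001]
contact_force: [-0.0, -0.1, 0.4]
width: 0.323
```

```bash
python3 s.py
```

```text
psi -2.96 w 0.323 [-0.  -0.1  0.4] [-0.011 -0.029 -0.022] [ 0.5488 -0.2377  0.0082] j6 -0.457 tau6 0.003 t 22.1833
```

Call:
{"api": "jog_arm", "payload": {"rows": "0 0 0 0 0 0;0 0 0 0 0 0;0 0 0 0 0 0;0 0 -.3 0 0 0;0 0 -.5 0 0 0;0 0 -.8 0 0 0;0 0 -.8 0 0 0;0 0 -.8 0 0 0;0 0 -.8 0 0 0;0 0 -.3 0 0 0;0 0 0 0 0 0", "fingers": 0.1}}

```text
t: 23.1
tool_pos: [0.5498, -0.2384, 0.1839]
ee_rot: [0.725, 0.689, 0.001, 0.003]
contact_force: [-0.5, -0.9, -0.1]
width: 0.448
```

```bash
python3 s.py; python3 - <<'E'
from h import *
cv2.imwrite("pics/w19.png",vision.capture('wrist'))
cv2.imwrite("pics/t19.png",vision.capture('top'))
delta([.5225,.031,.05],-58)
E
```

```text
psi -2.97 w 0.448 [-0.5 -0.9 -0.1] [-0.016 -0.015 -0.041] [ 0.5498 -0.2384  0.1839] j6 -0.457 tau6 -0.0 t 23.1
pos [ 0.5482 -0.2376  0.1801] psi -2.98 tilt axis z [ 1.e-03 -6.e-04 -1.e+00] j [-0.509  0.482  1.452 -0.     1.206 -0.457] t 23.2
shift units [ 6.675 -0.994  3.247]
turn units [0.012 0.    9.17 ]
shift units after turn [ 3.014 -6.035  3.252]
```

View pics/w19.png

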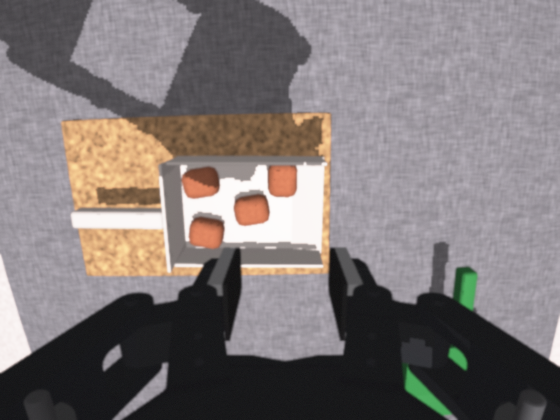

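View pics/t19.png

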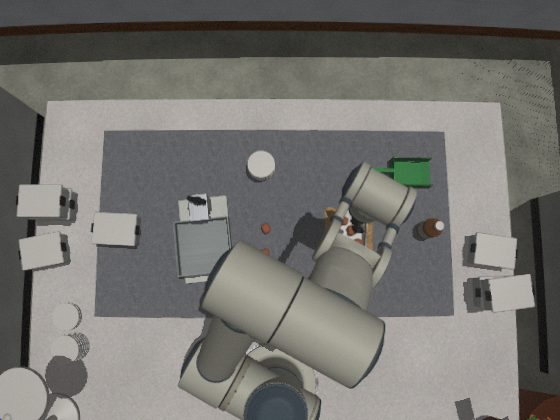

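Call:
{"api": "jog_arm", "payload": {"rows": ".5 -.08 0 0 0 0;.8 -.12 0 0 0 0;.85 -.13 0 0 0 0;.9 -.13 0 0 0 0;.9 -.13 0 0 0 0;.9 -.13 0 0 0 0;.9 -.13 0 0 0 0;.9 -.14 0 0 0 0;0 0 .3 0 0 .85;0 0 .5 0 0 .85;0 0 .5 0 0 .85;0 0 .5 0 0 .85;0 0 .5 0 0 .85;0 0 .2 0 0 .85;0 0 0 0 0 .85;0 0 0 0 0 .85;0 0 0 0 0 .85;0 0 0 0 0 .85;0 0 0 0 0 .67;0 0 0 0 0 0", "fingers": -0.3}}

```text
t: 24.87
tool_pos: [0.5215, 0.0301, 0.0783]
ee_rot: [0.962, 0.274, -0.001, -0.0]
contact_force: [0.7, -0.1, -0.4]
width: 0.648
```

```bash
python3 s.py; python3 - <<'E'
from h import *
im=vision.capture('wrist');cv2.imwrite("pics/w20.png",im)
delta([.5225,.031,-.009],-58)
E
```

```text
psi -58.21 w 0.648 [ 0.7 -0.1 -0.4] [-0.006 -0.014  0.021] [0.5215 0.0301 0.0783] j6 0.959 tau6 2.762 t 24.8667
pos [0.5217 0.0301 0.0784] psi -57.94 tilt axis z [-1.9e-03  1.0e-04 -1.0e+00] j [-0.057  0.526  1.738  0.     0.88   0.955] t 24.92
shift units [ 0.032 -0.005  2.185]
turn units [-0.011  0.015  0.011]
shift units after turn [ 0.029 -0.007  2.185]
```

View pics/w20.png

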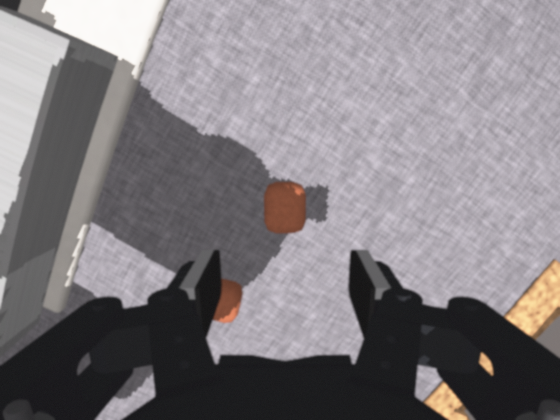

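```bash
python3 - <<'E'
from h import *
c=cam("wrist");print(onz(c,227,301,.016),onz(c,285.5,208,.02)); print(proj(c,[.4375,.035,.02]))
E
```

```text
[0.44071341 0.02870747 0.016     ] [0.52514177 0.03049589 0.02      ]
[216.51371049 302.99239628]
```

Call:
{"api": "jog_arm", "payload": {"rows": "0 0 .5 0 0 0;0 0 .6 0 0 0;0 0 .5 0 0 0;0 0 .35 0 0 0;0 0 .2 0 0 0;0 0 0 0 0 0;0 0 0 0 0 0"}}

```text
t: 25.5
tool_pos: [0.5223, 0.0301, -0.0068]
ee_rot: [0.961, 0.276, -0.0, -0.0]
contact_force: [-1.2, 0.4, 0.1]
width: 0.646
```

Call:
{"api": "jog_arm", "payload": {"rows": "0 0 0 0 0 0;0 0 0 0 0 0;0 0 0 0 0 0;0 0 0 0 0 0;0 0 0 0 0 0;0 0 0 0 0 0", "fingers": 1}}

```text
t: 26.0
tool_pos: [0.5231, 0.0301, -0.0058]
ee_rot: [0.961, 0.276, 0.001, 0.0]
contact_force: [-0.8, -0.2, 6.3]
width: 0.319
```

```bash
python3 s.py
```

```text
psi -57.99 w 0.319 [-0.8 -0.2  6.3] [ 0.049  0.148 -0.   ] [ 0.5231  0.0301 -0.0058] j6 0.955 tau6 -0.001 t 26.0
```

Call:
{"api": "jog_arm", "payload": {"rows": "0 0 -.3 0 0 0;0 0 -.6 0 0 0;0 0 -.8 0 0 0;0 0 -.8 0 0 0;0 0 -.8 0 0 -.5;0 0 -.8 0 0 -.85;0 0 -.3 0 0 -.85;0 0 0 0 0 -.85;0 0 0 0 0 -.85;0 0 0 0 0 -.85;0 0 0 0 0 -.85;0 0 0 0 0 -.85;0 0 0 0 0 -.85;0 0 0 0 0 -.85;0 0 0 0 0 -.85;0 0 0 0 0 -.17;0 0 0 0 0 0"}}

```text
t: 27.42
tool_pos: [0.5225, 0.0301, 0.1696]
ee_rot: [0.726, 0.688, 0.0, 0.0]
contact_force: [0.6, -0.1, -0.7]
width: 0.32
```

```bash
python3 s.py; python3 - <<'E'
from h import *
delta([.5455,-.2904,.014],-3)
cv2.imwrite("pics/w21.png",vision.capture('wrist'))
E
```

```text
psi -3.03 w 0.32 [ 0.6 -0.1 -0.7] [ 0.021 -0.014 -0.02 ] [0.5225 0.0301 0.1696] j6 -0.004 tau6 -1.631 t 27.4167
pos [0.5225 0.0301 0.1696] psi -3.03 tilt axis z [ 6.e-04 -0.e+00 -1.e+00] j [-0.057  0.397  1.644  0.     1.1   -0.004] t 27.42
shift units [-7.971  0.994  3.892]
turn units [ 0.006 -0.    -0.005]
shift units after turn [-7.972  0.993  3.891]
```

View pics/w21.png

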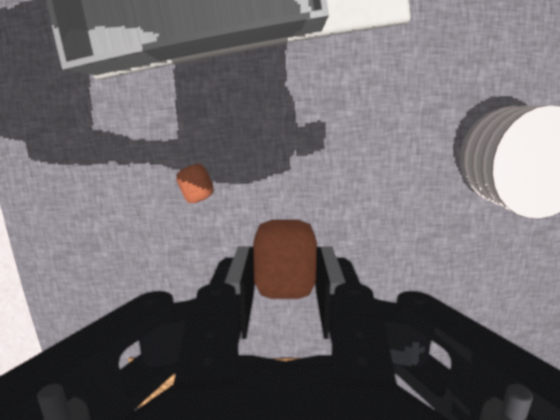

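Call:
{"api": "jog_arm", "payload": {"rows": "-.5 .06 0 0 0 0;-.8 .1 0 0 0 0;-.85 .11 0 0 0 0;-.85 .11 0 0 0 0;-.85 .11 0 0 0 0;-.85 .11 0 0 0 0;-.85 .11 0 0 0 0;-.85 .11 0 0 0 0;-.85 .1 0 0 0 0;-.72 .07 0 0 0 0;0 0 0 0 0 0;0 0 .6 0 0 0;0 0 .8 0 0 0;0 0 .8 0 0 0;0 0 .4 0 0 0;0 0 0 0 0 0;0 0 0 0 0 0"}}

```text
t: 28.88
tool_pos: [0.5453, -0.29, 0.0651]
ee_rot: [0.726, 0.688, -0.0, -0.001]
contact_force: [0.8, -0.5, 0.5]
width: 0.316
```

```bash
python3 s.py; python3 - <<'E'
from h import *
delta([.5455,-.2904,.014],-3)
cv2.imwrite("pics/w22.png",vision.capture('wrist'))
E
```

```text
psi -3.06 w 0.316 [ 0.8 -0.5  0.5] [-0.064 -0.022 -0.   ] [ 0.5453 -0.29    0.0651] j6 -0.532 tau6 0.06 t 28.8833
pos [ 0.5453 -0.29    0.0651] psi -3.06 tilt axis z [-1.1e-03  7.0e-04 -1.0e+00] j [-0.585  0.646  1.508 -0.     0.989 -0.532] t 28.88
shift units [-0.011  0.008  1.277]
turn units [-0.011 -0.006 -0.01 ]
shift units after turn [-0.01   0.006  1.277]
```

View pics/w22.png

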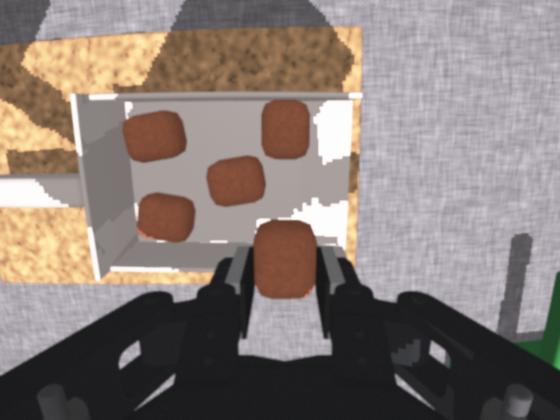

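Call:
{"api": "jog_arm", "payload": {"rows": ".08 0 .3 0 0 0;0 0 .4 0 0 0;0 0 .35 0 0 0;0 0 .22 0 0 0;0 0 0 0 0 0;0 0 0 0 0 0"}}

```text
t: 29.43
tool_pos: [0.5485, -0.2893, 0.0175]
ee_rot: [0.725, 0.688, 0.001, 0.004]
contact_force: [0.7, -4.8, 12.2]
width: 0.316
```

```bash
python3 s.py
```

```text
psi -3.02 w 0.316 [ 0.7 -4.8 12.2] [-0.778  0.001 -0.015] [ 0.5485 -0.2893  0.0175] j6 -0.528 tau6 0.059 t 29.4333
```

Call:
{"api": "jog_arm", "payload": {"rows": "0 0 0 0 0 0;0 0 0 0 0 0;0 0 0 0 0 0;0 0 -.3 0 0 0;0 0 -.5 0 0 0;0 0 -.8 0 0 0;0 0 -.8 0 0 0;0 0 -.8 0 0 0;0 0 -.8 0 0 0;0 0 -.3 0 0 0;0 0 0 0 0 0", "fingers": 0.1}}

```text
t: 30.35
tool_pos: [0.5471, -0.288, 0.1912]
ee_rot: [0.725, 0.688, 0.001, 0.003]
contact_force: [1.4, 0.4, -0.0]
width: 0.449
```

```bash
python3 s.py; python3 - <<'E'
from h import *
cv2.imwrite("pics/w23.png",vision.capture('wrist'))
delta([.44,.01,.2],18)
E
```

```text
psi -2.98 w 0.449 [ 1.4  0.4 -0. ] [ 0.025 -0.011 -0.032] [ 0.5471 -0.288   0.1912] j6 -0.529 tau6 -0.007 t 30.35
pos [ 0.5463 -0.2875  0.1889] psi -2.98 tilt axis z [ 0.003 -0.002 -1.   ] j [-0.581  0.499  1.393  0.     1.245 -0.529] t 30.4
shift units [ 7.288 -3.041 -0.3  ]
turn units [ 0.026  0.022 -3.497]
shift units after turn [ 7.894 -0.23  -0.277]
```

View pics/w23.png

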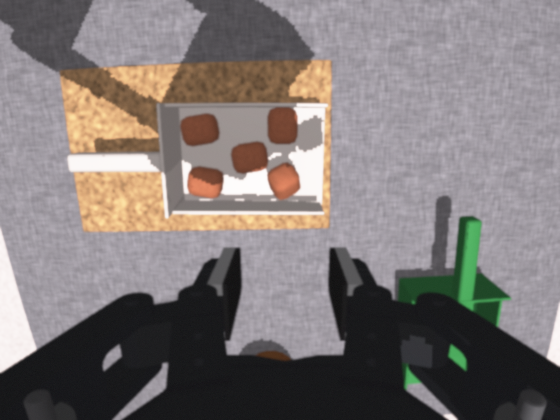

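Call:
{"api": "jog_arm", "payload": {"rows": ".5 -.2 0 0 0 0;.8 -.33 0 0 0 0;.85 -.36 0 0 0 0;.85 -.36 0 0 0 0;.85 -.36 0 0 0 0;.85 -.36 0 0 0 0;.85 -.36 0 0 0 0;.85 -.36 0 0 0 0;.8 -.35 0 0 0 0;0 0 0 0 0 -.8;0 0 0 0 0 -.9;0 0 0 0 0 -.9;0 0 0 0 0 -.9;0 0 0 0 0 0;0 0 0 0 0 0", "fingers": -0.3}}

```text
t: 31.65
tool_pos: [0.4386, 0.0069, 0.1859]
ee_rot: [0.589, 0.808, -0.0, -0.001]
contact_force: [0.1, 0.8, -0.2]
width: 0.65
```

```bash
python3 s.py; python3 - <<'E'
from h import *
im=vision.capture('wrist'); cv2.imwrite("pics/w24.png",im); c=cam("wrist")
hsv=cv2.cvtColor(im,cv2.COLOR_BGR2HSV); m=cv2.inRange(hsv,(0,110,40),(14,255,255)); m[330:]=0
cs,_=cv2.findContours(m,0,1)
for k in cs:
    if cv2.contourArea(k)>100:
        P=np.array([onz(c,*p[0],.018)[:2] for p in k],np.float32)
        (x,y),(w,h),a=cv2.minAreaRect(P*1000); print(cv2.boundingRect(k),x,y,w,h,a)
E
```

```text
psi 17.85 w 0.65 [ 0.1  0.8 -0.2] [-0.024 -0.041 -0.011] [0.4386 0.0069 0.1859] j6 -0.432 tau6 -1.324 t 31.65
(280, 136, 29, 35) 437.9759216308594 35.69354248046875 26.45043182373047 32.6854248046875 14.264120101928711
```

View pics/w24.png

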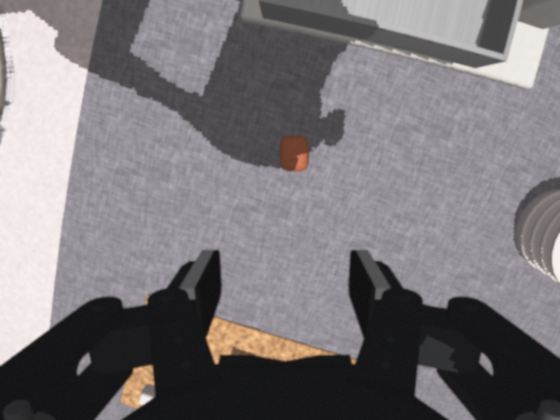

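```bash
python3 - <<'E'
from h import *
delta([.4378,.0355,-.007],17)
E
```

```text
pos [0.4387 0.0068 0.186 ] psi 17.82 tilt axis z [-1.1e-03  1.0e-04 -1.0e+00] j [-0.121  0.263  1.811  0.     1.069 -0.432] t 31.7
shift units [0.687 0.202 4.825]
turn units [-0.01  -0.005  0.136]
shift units after turn [0.692 0.187 4.825]
```

Call:
{"api": "jog_arm", "payload": {"rows": ".69 .2 .2 0 0 0;0 0 .6 0 0 0;0 0 .8 0 0 0;0 0 .8 0 0 0;0 0 .7 0 0 0;0 0 .4 0 0 0;0 0 0 0 0 0"}}

```text
t: 32.28
tool_pos: [0.4363, 0.0355, 0.0437]
ee_rot: [0.589, 0.808, -0.001, -0.002]
contact_force: [-0.7, 0.6, 0.6]
width: 0.65
```

```bash
python3 s.py; python3 - <<'E'
from h import *
delta([.4378,.0355,-.007],17)
cv2.imwrite("pics/w25.png",vision.capture('wrist'))
E
```

```text
psi 17.85 w 0.65 [-0.7  0.6  0.6] [0.015 0.074 0.081] [0.4363 0.0355 0.0437] j6 -0.367 tau6 -0.037 t 32.2833
pos [0.4363 0.0355 0.0437] psi 17.85 tilt axis z [-5.2e-03  3.0e-04 -1.0e+00] j [-0.055  0.51   1.967 -0.     0.669 -0.367] t 32.28
shift units [-0.014  0.041  1.268]
turn units [-0.047 -0.018  0.142]
shift units after turn [-0.011  0.035  1.268]
```

View pics/w25.png

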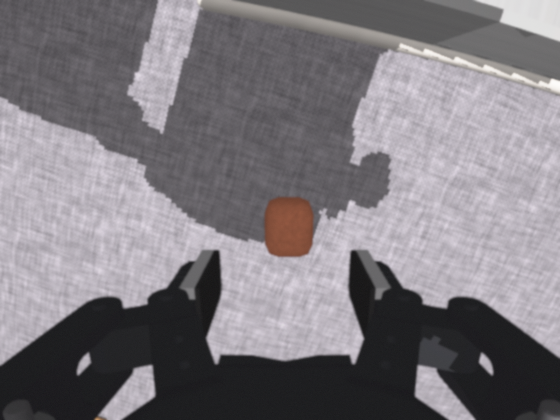

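Call:
{"api": "jog_arm", "payload": {"rows": "0 0 .4 0 0 0;0 0 .4 0 0 0;0 0 .3 0 0 0;0 0 .14 0 0 0;0 0 0 0 0 0;0 0 0 0 0 0"}}

```text
t: 32.83
tool_pos: [0.4387, 0.0355, -0.0024]
ee_rot: [0.588, 0.809, 0.0, 0.0]
contact_force: [0.5, 0.1, 0.7]
width: 0.647
```

Call:
{"api": "jog_arm", "payload": {"rows": "0 0 0 0 0 0;0 0 0 0 0 0;0 0 0 0 0 0;0 0 0 0 0 0;0 0 0 0 0 0;0 0 0 0 0 0", "fingers": 1}}

```text
t: 33.33
tool_pos: [0.4388, 0.0355, -0.0023]
ee_rot: [0.588, 0.809, 0.0, 0.001]
contact_force: [-1.5, -0.9, 13.5]
width: 0.319
```

Call:
{"api": "jog_arm", "payload": {"rows": "0 0 -.3 0 0 0;0 0 -.6 0 0 0;0 0 -.8 0 0 0;0 0 -.8 0 0 0;0 0 -.8 0 0 0;0 0 -.8 0 0 0;0 0 -.5 0 0 .8;0 0 0 0 0 .9;0 0 0 0 0 .9;0 0 0 0 0 .9;0 0 0 0 0 0;0 0 0 0 0 0"}}

```text
t: 34.33
tool_pos: [0.4381, 0.0355, 0.1811]
ee_rot: [0.724, 0.69, 0.0, 0.0]
contact_force: [0.0, 0.4, -1.2]
width: 0.313
```

```bash
python3 s.py; python3 - <<'E'
from h import *
delta([.512,-.293,.19],-3)
E
```

```text
psi -2.81 w 0.313 [ 0.   0.4 -1.2] [-0.006  0.013  0.026] [0.4381 0.0355 0.1811] j6 -0.006 tau6 1.329 t 34.3333
pos [0.4381 0.0355 0.1811] psi -2.81 tilt axis z [ 3.e-04 -0.e+00 -1.e+00] j [-0.055  0.27   1.817 -0.     1.054 -0.006] t 34.33
shift units [-8.112  2.248 -0.222]
turn units [0.002 0.    0.031]
shift units after turn [-8.105  2.274 -0.223]
```

Call:
{"api": "jog_arm", "payload": {"rows": "-.5 .14 -.2 0 0 0;-.8 .22 0 0 0 0;-.85 .24 0 0 0 0;-.85 .24 0 0 0 0;-.85 .24 0 0 0 0;-.85 .24 0 0 0 0;-.85 .24 0 0 0 0;-.85 .24 0 0 0 0;-.85 .24 0 0 0 0;-.85 .24 0 0 0 0;0 0 0 0 0 0;0 0 0 0 0 0"}}

```text
t: 35.33
tool_pos: [0.5124, -0.2943, 0.1883]
ee_rot: [0.725, 0.689, -0.0, -0.0]
contact_force: [-0.5, 0.5, -0.6]
width: 0.316
```

```bash
python3 s.py; python3 - <<'E'
from h import *
cv2.imwrite("pics/w26.png",vision.capture('wrist'))
c=cam("wrist"); print(c["T"].tolist())
E
```

```text
psi -2.92 w 0.316 [-0.5  0.5 -0.6] [0.064 0.008 0.044] [ 0.5124 -0.2943  0.1883] j6 -0.571 tau6 -0.397 t 35.3333
[[0.9986978583996301, 0.04904585353068125, 0.014038941535562626, 0.5153777307787731], [-0.051007596532557264, 0.9648512020267275, 0.2577991137369385, -0.2291105276925019], [-0.0009015120430892345, -0.25817951545199336, 0.9660965402468893, 0.35537433094941967], [0.0, 0.0, 0.0, 1.0]]
```

View pics/w26.png

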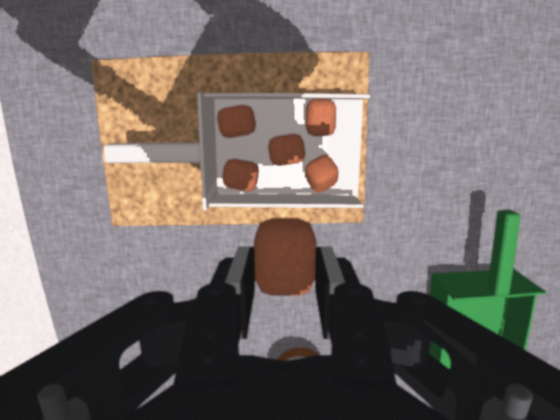

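```bash
python3 - <<'E'
from h import *
c=cam("wrist"); p=onz(c,280,115,.02); print(p)
for q in [(236,121),(321,117),(286,149),(241,174),(322,173)]: print(onz(c,*q,.03)[:2])
h0=onz(c,105,153,.063);h1=onz(c,200,153.5,.063);print(h0,h1,np.degrees(np.arctan2(*(h1-h0)[1::-1])))
p[2]=.03; delta(p,-3)
E
```

```text
[ 0.51076016 -0.22972992  0.02      ]
[ 0.47054826 -0.23286981]
[ 0.5480088  -0.23330989]
[ 0.51479083 -0.26070247]
[ 0.47122093 -0.28190383]
[ 0.54754682 -0.2848475 ]
[ 0.36022013 -0.25182669  0.063     ] [ 0.44260518 -0.25732934  0.063     ] -3.821218450458549
pos [ 0.5121 -0.2929  0.1884] psi -2.9 tilt axis z [-8.e-04  8.e-04 -1.e+00] j [-0.621  0.465  1.459  0.     1.219 -0.57 ] t 35.38
shift units [ 1.573 -0.111  3.96 ]
turn units [-0.008 -0.007  0.017]
shift units after turn [ 1.576 -0.117  3.959]
```

Call:
{"api": "jog_arm", "payload": {"rows": ".75 -.05 .3 0 0 0;.75 -.05 .6 0 0 0;0 0 .8 0 0 0;0 0 .8 0 0 0;0 0 .7 0 0 0;0 0 .4 0 0 0;0 0 .2 0 0 0;0 0 0 0 0 0;0 0 0 0 0 0"}}

```text
t: 36.13
tool_pos: [0.5112, -0.2315, 0.0367]
ee_rot: [0.724, 0.69, -0.0, -0.0]
contact_force: [-0.7, -2.8, 2.4]
width: 0.315
```

```bash
python3 s.py; python3 - <<'E'
from h import *
cv2.imwrite("pics/w27.png",vision.capture('wrist'))
E
```

```text
psi -2.81 w 0.315 [-0.7 -2.8  2.4] [-0.52   0.142 -0.038] [ 0.5112 -0.2315  0.0367] j6 -0.482 tau6 0.024 t 36.1333
```

View pics/w27.png

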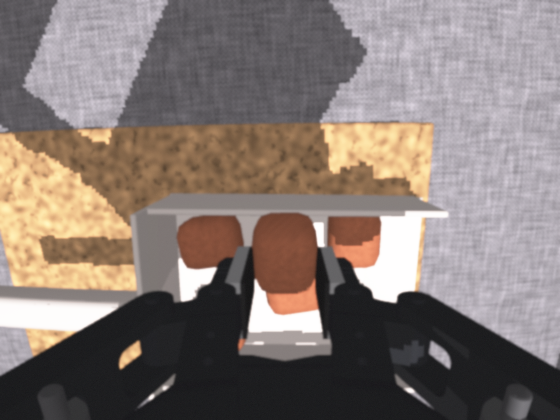

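Call:
{"api": "jog_arm", "payload": {"rows": "-.1 0 0 0 0 0;0 0 .1 0 0 0;0 0 0 0 0 0;0 0 0 0 0 0"}}

```text
t: 36.52
tool_pos: [0.5119, -0.2371, 0.0335]
ee_rot: [0.725, 0.689, 0.0, 0.001]
contact_force: [-1.7, -2.7, 10.9]
width: 0.309
```

Call:
{"api": "jog_arm", "payload": {"rows": "0 0 0 0 0 0;0 0 0 0 0 0;0 0 0 0 0 0;0 0 -.3 0 0 0;0 0 -.5 0 0 0;0 0 -.8 0 0 0;0 0 -.8 0 0 0;0 0 -.8 0 0 0;0 0 -.8 0 0 0;-.5 0 -.3 0 0 0;-.8 0 0 0 0 0;0 0 0 0 0 0;0 0 0 0 0 0", "fingers": 0.1}}

```text
t: 37.6
tool_pos: [0.5085, -0.2896, 0.2047]
ee_rot: [0.726, 0.688, 0.0, 0.0]
contact_force: [-0.8, 0.5, -0.5]
width: 0.453
```

```bash
python3 s.py; python3 - <<'E'
from h import *
cv2.imwrite("pics/w28.png",vision.capture('wrist'))
E
```

```text
psi -3.06 w 0.453 [-0.8  0.5 -0.5] [0.029 0.04  0.028] [ 0.5085 -0.2896  0.2047] j6 -0.566 tau6 -0.466 t 37.6
```

View pics/w28.png

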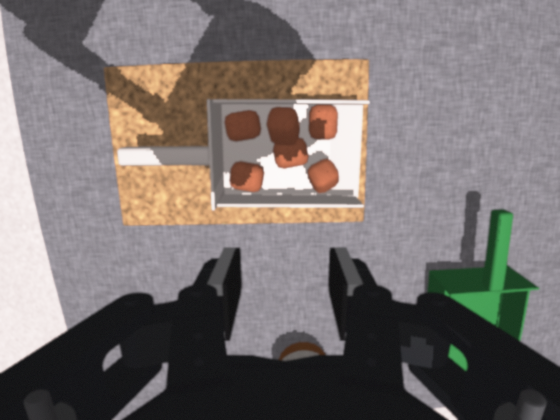

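```bash
python3 - <<'E'
from h import *
im=cv2.imread("pics/w28.png"); crop(im,95,50,375,230,2,"w28c")
crop(im,105,130,225,215,6,"w28d"); crop(vision.capture("top"),165,160,305,280,5,"t28")
E
```

```text
(no output)
```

View pics/w28d.png

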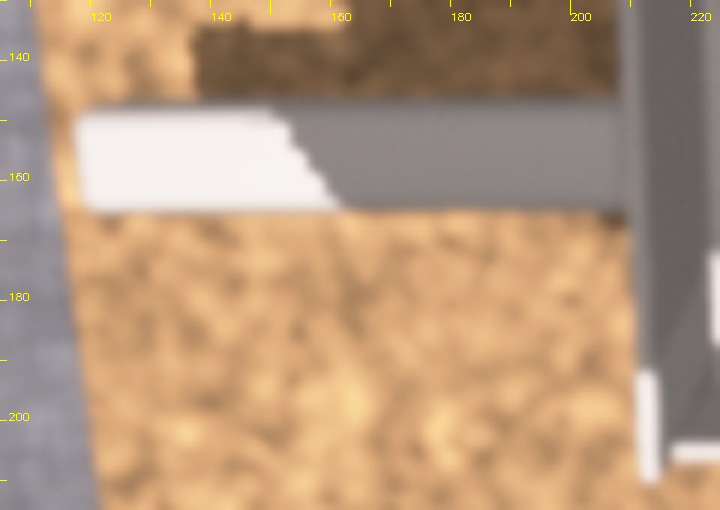

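View pics/t28.png

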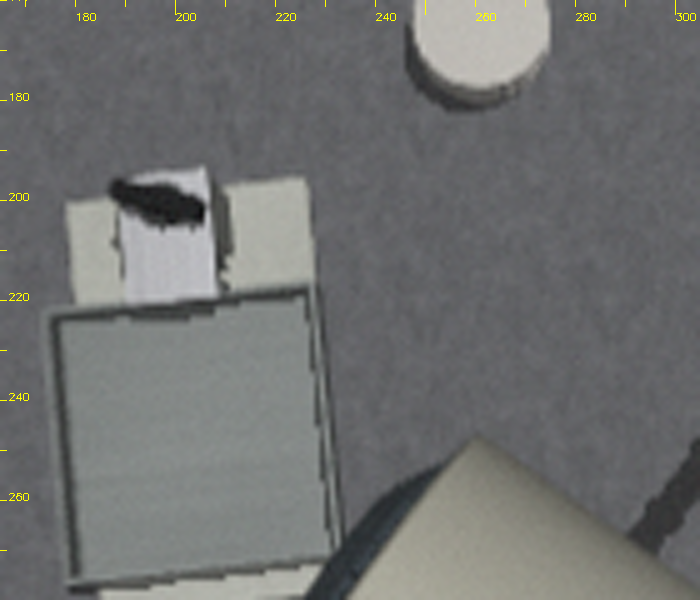

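```bash
python3 - <<'E'
from h import *
c=cam("wrist")
a=onz(c,117.5,156.6,.063);b=onz(c,208,156.4,.063);th=np.degrees(np.arctan2(*(b-a)[1::-1]));print(a,b,th,np.linalg.norm(b-a))
d=(b-a)/np.linalg.norm(b-a); g=a+.042*d; print("grip",g)
g[2]=.14; delta(g,th-90)
E
```

```text
[ 0.3592967  -0.25193899  0.063     ] [ 0.4418134  -0.25685384  0.063     ] -3.408613584794543 0.0826629303037693
grip [ 0.4012224  -0.25443616  0.063     ]
pos [ 0.5084 -0.288   0.2043] psi -2.99 tilt axis z [-8.e-04  8.e-04 -1.e+00] j [-0.618  0.441  1.453  0.     1.249 -0.566] t 37.7
shift units [ 0.698 -2.718  1.611]
turn units [-1.200e-02  0.000e+00  1.507e+01]
shift units after turn [-2.724 -0.679  1.608]
```

Call:
{"api": "jog_arm", "payload": {"rows": ".35 -1 0 0 0 0;.35 -1 0 0 0 0;0 -.7 0 0 0 .5;0 0 0 0 0 .85;0 0 0 0 0 .9;0 0 0 0 0 .9;0 0 0 0 0 .9;0 0 0 0 0 .9;0 0 0 0 0 .9;0 0 0 0 0 .9;0 0 0 0 0 .9;0 0 0 0 0 .9;0 0 0 0 0 .9;0 0 0 0 0 .9;0 0 0 0 0 .9;0 0 0 0 0 .9;0 0 0 0 0 .9;0 0 0 0 0 .9;0 0 0 0 0 .9;0 0 0 0 0 .2", "fingers": 0.1}}

```text
t: 39.37
tool_pos: [0.4035, -0.2546, 0.2045]
ee_rot: [1.0, -0.031, -0.0, -0.0]
contact_force: [0.5, -0.2, 0.3]
width: 0.447
```

```bash
python3 s.py; python3 - <<'E'
from h import *
delta([.4012,-.2544,.1],-93.4)
cv2.imwrite("pics/w29.png",vision.capture('wrist'))
E
```

```text
psi -93.51 w 0.447 [ 0.5 -0.2  0.3] [-0.006  0.012 -0.026] [ 0.4035 -0.2546  0.2045] j6 0.944 tau6 1.862 t 39.3667
pos [ 0.4035 -0.2546  0.2045] psi -93.51 tilt axis z [-6.e-04  7.e-04 -1.e+00] j [-0.688  0.292  1.702  0.     1.148  0.944] t 39.37
shift units [-0.057  0.     2.613]
turn units [-0.006  0.006 -0.018]
shift units after turn [-5.900e-02 -1.000e-03  2.613e+00]
```

View pics/w29.png

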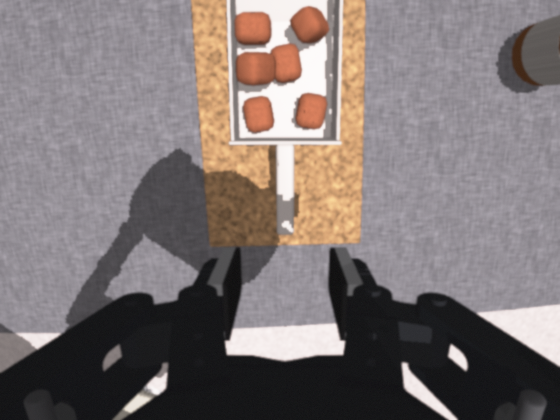

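Call:
{"api": "jog_arm", "payload": {"rows": "-.06 0 .5 0 0 0;0 0 .8 0 0 0;0 0 .8 0 0 0;0 0 .8 0 0 0;0 0 .6 0 0 0;0 0 .4 0 0 0;0 0 .3 0 0 0;0 0 .1 0 0 0;0 0 0 0 0 0;0 0 0 0 0 0"}}

```text
t: 40.25
tool_pos: [0.4014, -0.2553, 0.0332]
ee_rot: [1.0, -0.028, 0.0, 0.0]
contact_force: [0.6, 0.1, -0.7]
width: 0.445
```

```bash
python3 s.py; python3 - <<'E'
from h import *
cv2.imwrite("pics/w30.png",vision.capture('wrist')); crop(vision.capture("side"),190,260,330,360,5,"s30")
E
```

```text
psi -93.19 w 0.445 [ 0.6  0.1 -0.7] [-0.042 -0.003  0.03 ] [ 0.4014 -0.2553  0.0332] j6 0.934 tau6 -0.065 t 40.25
```

View pics/w30.png

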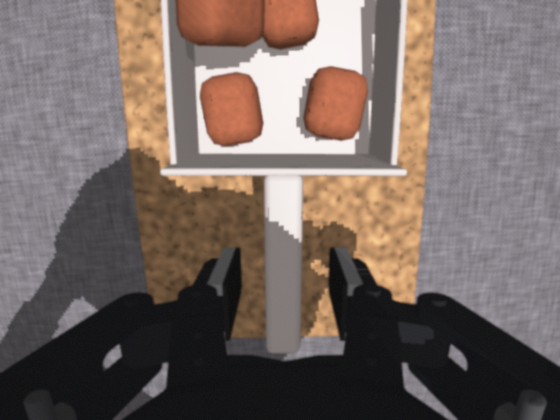

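View pics/s30.png

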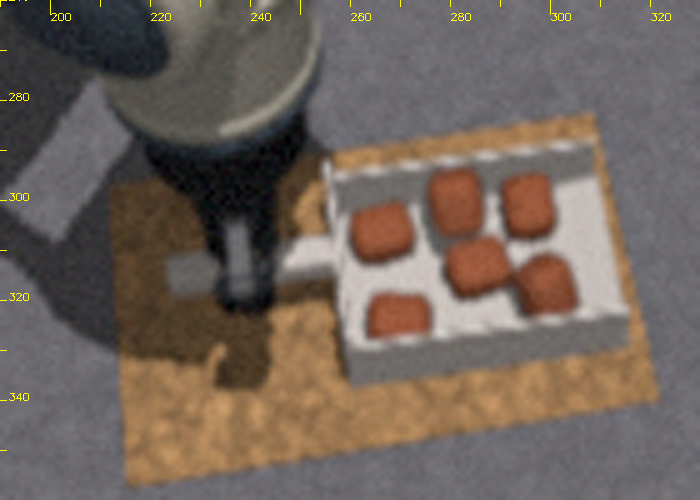

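Call:
{"api": "jog_arm", "payload": {"rows": "0 0 .05 0 0 0;0 0 0 0 0 0;0 0 0 0 0 0;0 0 0 0 0 0;0 0 0 0 0 0;0 0 0 0 0 0;0 0 0 0 0 0", "fingers": 1, "grip_force": 100}}

```text
t: 40.93
tool_pos: [0.4012, -0.2555, 0.0313]
ee_rot: [1.0, -0.028, 0.0, 0.0]
contact_force: [-2.4, 0.3, 8.6]
width: 0.148
```

```bash
python3 s.py
```

```text
psi -93.26 w 0.148 [-2.4  0.3  8.6] [0.099 0.407 0.112] [ 0.4012 -0.2555  0.0313] j6 0.935 tau6 0.099 t 40.9333
```

Call:
{"api": "jog_arm", "payload": {"rows": "0 0 -.15 0 0 0;0 0 -.25 0 0 0;0 0 -.3 0 0 0;0 0 -.3 0 0 0;0 0 -.3 0 0 0;0 0 -.3 0 0 0;0 0 -.2 0 0 0;0 0 0 0 0 0;0 0 0 0 0 0"}}

```text
t: 41.68
tool_pos: [0.4013, -0.2555, 0.103]
ee_rot: [1.0, -0.029, 0.0, 0.0]
contact_force: [-0.4, 0.2, -3.2]
width: 0.145
```

```bash
python3 s.py; python3 - <<'E'
from h import *
cv2.imwrite("pics/w31.png",vision.capture('wrist')); crop(vision.capture("side"),190,240,330,360,5,"s31")
E
```

```text
psi -93.27 w 0.145 [-0.4  0.2 -3.2] [ 0.033  0.329 -0.016] [ 0.4013 -0.2555  0.103 ] j6 0.935 tau6 -0.001 t 41.6833
```

View pics/w31.png

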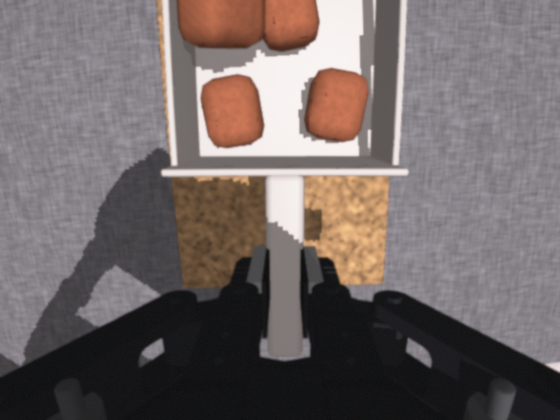

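View pics/s31.png

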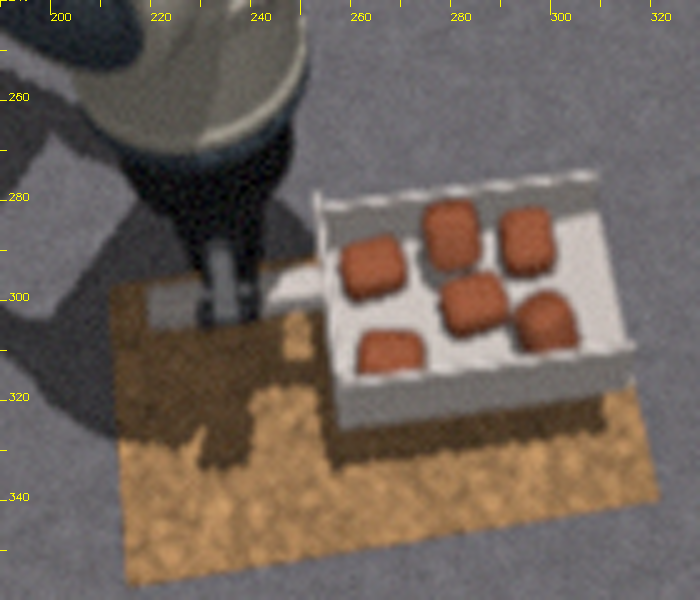

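```bash
python3 - <<'E'
from h import *
c=cam("top")
Q=np.array([onz(c,*p,.097) for p in [(175,222.5),(228,217),(233,272),(179,277)]]); print(Q[:,:2],Q.mean(0),[np.linalg.norm(Q[i]-Q[(i+1)%4]) for i in range(4)])
delta([.385,.205,.30],18-90)
E
```

```text
[[0.5337081  0.32617211]
 [0.55205797 0.15243681]
 [0.37346235 0.13402346]
 [0.35689443 0.30834877]] [0.45403071 0.23024529 0.097     ] [np.float64(0.17470166558435957), np.float64(0.17954233376510628), np.float64(0.1751108496884423), np.float64(0.17770972253501047)]
pos [ 0.4009 -0.2552  0.1023] psi -93.28 tilt axis z [-7.e-04  6.e-04 -1.e+00] j [-0.693  0.437  1.83  -0.     0.876  0.936] t 41.78
shift units [ -1.059 -11.465  -4.936]
turn units [-0.006  0.006 -3.546]
shift units after turn [  3.176 -11.064  -4.943]
```

Call:
{"api": "jog_arm", "payload": {"rows": "0 0 -.3 0 0 0;0 -.1 -.5 0 0 0;0 -.2 -.6 0 0 0;0 -.35 -.6 0 0 0;0 -.5 -.6 0 0 0;0 -.65 -.6 0 0 0;-.05 -.75 -.6 0 0 0;-.1 -.75 -.5 0 0 0;-.1 -.75 -.4 0 0 0;-.1 -.75 -.2 0 0 0;-.1 -.75 0 0 0 0;-.1 -.75 0 0 0 0;-.1 -.75 0 0 0 0;-.1 -.75 0 0 0 0;-.1 -.75 0 0 0 0;-.1 -.75 0 0 0 0;-.1 -.7 0 0 0 0;-.05 -.6 0 0 0 0;0 -.45 0 0 0 0;0 -.3 0 0 0 0"}}

```text
t: 43.45
tool_pos: [0.3827, 0.2021, 0.2979]
ee_rot: [1.0, -0.028, -0.001, 0.0]
contact_force: [-0.4, -0.3, -2.6]
width: 0.146
```

Call:
{"api": "jog_arm", "payload": {"rows": "0 -.1 0 0 0 -.3;0 0 0 0 0 -.6;0 0 0 0 0 -.7;0 0 0 0 0 -.7;0 0 0 0 0 -.6;0 0 0 0 0 -.4;0 0 0 0 0 -.25;0 0 0 0 0 0;0 0 0 0 0 0"}}

```text
t: 44.2
tool_pos: [0.3834, 0.2039, 0.2984]
ee_rot: [0.988, 0.156, -0.0, 0.0]
contact_force: [0.2, 0.1, -2.9]
width: 0.15
```

```bash
python3 s.py; python3 - <<'E'
from h import *
cv2.imwrite("pics/w32.png",vision.capture('wrist')); cv2.imwrite("pics/s32.png",vision.capture("side"))
delta([.385,.205,.30],18-90)
E
```

```text
psi -72.0 w 0.15 [ 0.2  0.1 -2.9] [-0.114  0.269 -0.009] [0.3834 0.2039 0.2984] j6 1.608 tau6 -0.456 t 44.2
pos [0.3835 0.2041 0.2986] psi -72.02 tilt axis z [-5.e-04 -2.e-04 -1.e+00] j [ 0.351  0.129  1.641 -0.     1.372  1.608] t 44.3
shift units [ 0.044 -0.011 -0.036]
turn units [ 0.     0.005 -0.003]
shift units after turn [ 0.044 -0.011 -0.036]
```

View pics/w32.png

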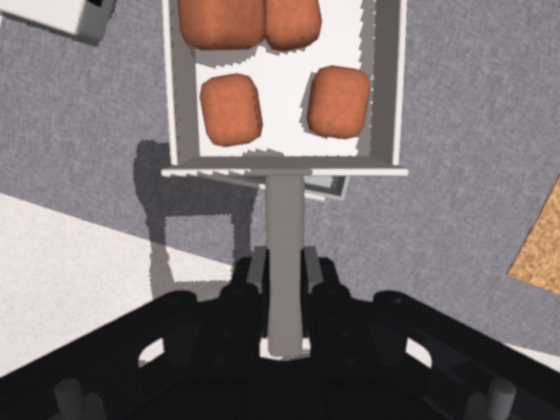

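View pics/s32.png

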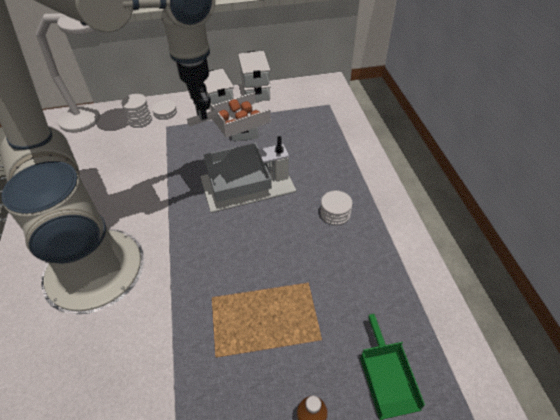

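Call:
{"api": "jog_arm", "payload": {"rows": "0 0 0 0 -.3 0;0 0 0 0 -.5 0;0 0 0 0 -.6 0;0 0 0 0 -.6 0;0 0 0 0 -.5 0;0 0 0 0 -.3 0;0 0 0 0 -.2 0;0 0 0 0 0 0"}}

```text
t: 44.97
tool_pos: [0.3839, 0.2044, 0.2982]
ee_rot: [0.975, 0.154, -0.155, 0.025]
contact_force: [-0.2, -0.9, -3.7]
width: 0.147
```

```bash
cat > pour.py <<'E'
from h import *
import sys
P=np.array([.457,.232])
st=status.read_state(); m=R.from_quat(st["ee_rot"]).as_matrix()
F=st["tool_pos"]+m@[.187,0,.018]
phi=np.degrees(np.arcsin(-m[2,0])); h=m[:2,0]/np.linalg.norm(m[:2,0])
sx=np.array([np.cos(np.radians(6)),np.sin(np.radians(6))]); d=F[:2]-P
print("phi",phi.round(2),"heading",np.degrees(np.arctan2(h[1],h[0])).round(2),"F",F.round(4),"F in pan x,y",(d@sx).round(4),(d@[-sx[1],sx[0]]).round(4))
if len(sys.argv)>1:
    fx,fy,fz=map(float,sys.argv[1:4]); T=np.r_[P+fx*sx+fy*np.array([-sx[1],sx[0]]),fz]
    print("shift units",(m.T@(T-F)/.04).round(3))
print(st["joint_pos"].round(3),st["contact_force"].round(1),st["torque"].round(2),round(st["width"],3),round(st["t"],2),st["tool_pos"].round(4))
E
python3 pour.py -.015 -.005 .135; python3 -c "
from h import *
cv2.imwrite('pics/s33.png',vision.capture('side')); cv2.imwrite('pics/w33.png',vision.capture('wrist'))"
```

```text
phi 18.09 heading 18.0 F [0.5477 0.2576 0.223 ] F in pan x,y 0.0929 0.016
shift units [-1.927 -0.048  2.945]
[0.344 0.315 1.438 0.009 1.705 1.6  ] [-0.2 -0.9 -3.7] [ 0.01 -0.1  -0.06] 0.147 44.97 [0.3839 0.2044 0.2982]
```

View pics/w33.png

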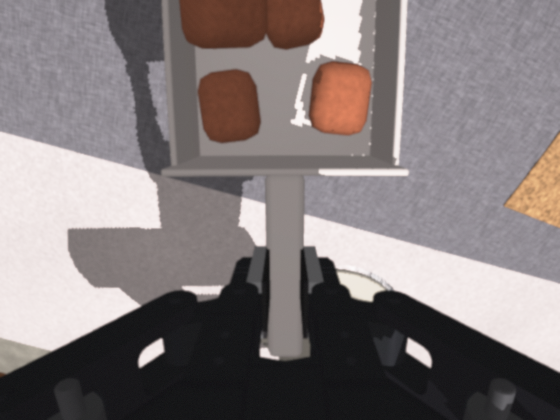

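Call:
{"api": "jog_arm", "payload": {"rows": "-.2 0 .15 0 0 0;-.3 0 .3 0 0 0;-.35 0 .4 0 0 0;-.35 0 .4 0 0 0;-.3 0 .4 0 0 0;-.2 -.05 .4 0 0 0;-.13 0 .4 0 0 0;-.1 0 .3 0 0 0;0 0 .2 0 0 0;0 0 0 0 0 0;0 0 0 0 0 0"}}

```text
t: 45.98
tool_pos: [0.2788, 0.1724, 0.2107]
ee_rot: [0.976, 0.155, -0.154, 0.024]
contact_force: [0.3, -0.1, -3.6]
width: 0.149
```

```bash
python3 pour.py -.015 -.005 .135; python3 -c "
from h import *
crop(vision.capture('side'),150,60,310,220,4,'s34')"
```

```text
phi 17.95 heading 18.02 F [0.4427 0.2257 0.136 ] F in pan x,y -0.0149 -0.0048
shift units [0.005 0.005 0.025]
[0.357 0.248 1.808 0.013 1.399 1.608] [ 0.3 -0.1 -3.6] [ 0.01 -0.03  0.01] 0.149 45.98 [0.2788 0.1724 0.2107]
```

View pics/s34.png

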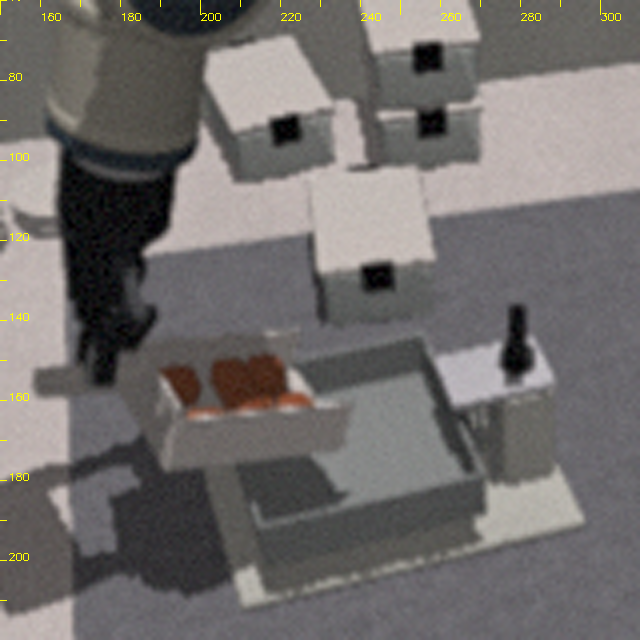

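Call:
{"api": "jog_arm", "payload": {"rows": ".02 0 -.1 0 -.3 0;.036 0 -.243 0 -.5 0;.036 0 -.243 0 -.5 0;.036 0 -.243 0 -.5 0;.036 0 -.243 0 -.5 0;.036 0 -.243 0 -.5 0;.036 0 -.243 0 -.5 0;.02 0 -.1 0 -.3 0;0 0 0 0 0 0;0 0 0 0 0 0;0 0 0 0 0 0"}}

```text
t: 46.95
tool_pos: [0.3158, 0.1844, 0.2644]
ee_rot: [0.93, 0.147, -0.334, 0.053]
contact_force: [0.4, -0.5, -1.8]
width: 0.146
```

```bash
python3 pour.py -.015 -.005 .12; python3 -c "
from h import *
crop(vision.capture('side'),150,60,310,220,4,'s35')"
```

```text
phi 39.5 heading 18.03 F [0.4421 0.2256 0.1316] F in pan x,y -0.0155 -0.0049
shift units [0.192 0.006 0.217]
[0.345 0.471 1.466 0.021 1.894 1.601] [ 0.4 -0.5 -1.8] [ 0.11 -0.34 -0.06] 0.146 46.95 [0.3158 0.1844 0.2644]
```

View pics/s35.png

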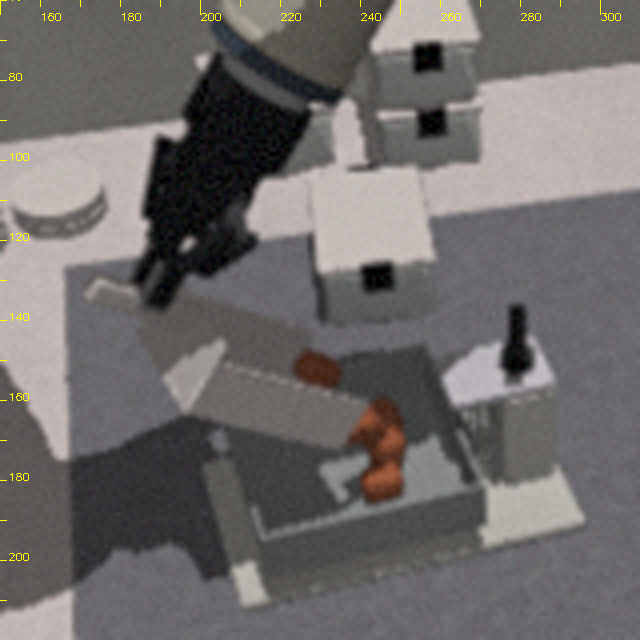

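Call:
{"api": "jog_arm", "payload": {"rows": "0 0 0 0 0 0;0 0 0 0 0 0;0 0 0 0 0 0;0 0 0 0 0 0"}}

```text
t: 47.33
tool_pos: [0.3157, 0.1844, 0.2645]
ee_rot: [0.929, 0.147, -0.334, 0.053]
contact_force: [-0.0, 0.4, -1.5]
width: 0.15
```

```bash
python3 -c "
from h import *
crop(vision.capture('side'),150,60,310,220,4,'s36');cv2.imwrite('pics/w36.png',vision.capture('wrist'))"; python3 pour.py
```

```text
phi 39.59 heading 18.02 F [0.4419 0.2255 0.1314] F in pan x,y -0.0157 -0.0049
[0.345 0.472 1.466 0.021 1.895 1.601] [ 0.8 -0.4 -1.1] [ 0.11 -0.35 -0.  ] 0.149 47.43 [0.3158 0.1844 0.2644]
```

View pics/s36.png

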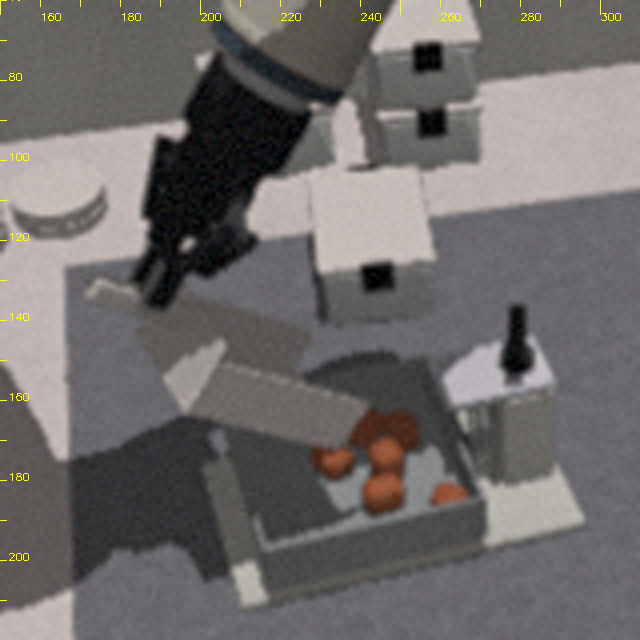

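View pics/w36.png

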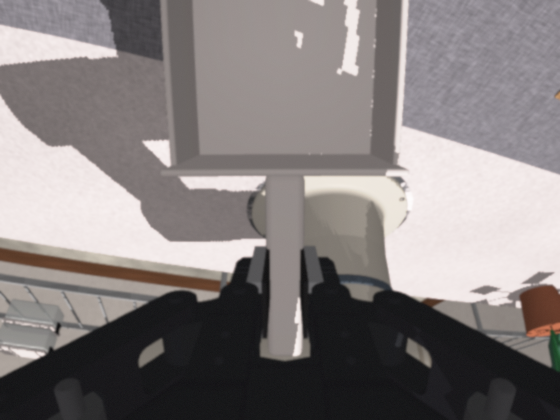

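Call:
{"api": "jog_arm", "payload": {"rows": ".036 0 -.3 0 -.5 0;.036 0 -.3 0 -.5 0;.036 0 -.243 0 -.5 0;.036 0 -.243 0 -.5 0;.036 0 -.243 0 -.5 0;.036 0 -.243 0 -.5 0;0 0 0 0 0 0;0 0 0 0 0 0;0 0 0 0 0 0;0 0 0 0 0 0"}}

```text
t: 48.27
tool_pos: [0.3643, 0.2002, 0.3013]
ee_rot: [0.866, 0.137, -0.475, 0.075]
contact_force: [0.1, 1.0, -1.9]
width: 0.146
```

```bash
python3 -c "
from h import *
crop(vision.capture('side'),150,60,310,220,4,'s37');cv2.imwrite('pics/w37.png',vision.capture('wrist'))"; python3 pour.py
```

```text
phi 57.52 heading 18.03 F [0.4454 0.2266 0.1341] F in pan x,y -0.0121 -0.0041
[0.34  0.687 1.177 0.028 2.281 1.603] [-0.2 -0.5 -0.9] [ 0.15 -0.5   0.02] 0.15 48.37 [0.3643 0.2003 0.3015]
```

View pics/s37.png

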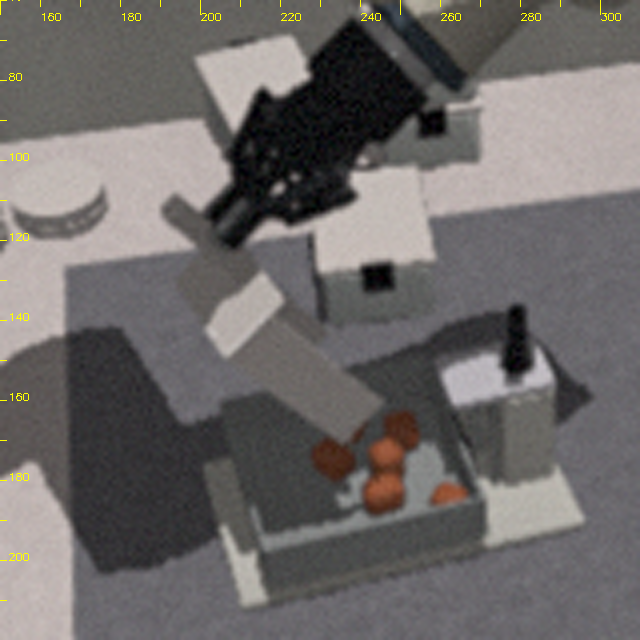

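Call:
{"api": "jog_arm", "payload": {"rows": "-.3 0 -.2 0 0 0;-.5 0 -.32 0 0 0;-.6 0 -.35 0 0 0;-.3 0 -.2 0 0 0;0 0 0 0 .4 0;0 0 0 0 .7 0;0 0 0 0 .8 0;0 0 0 0 .8 0;0 0 0 0 .8 0;0 0 0 0 .8 0;0 0 0 0 .8 0;0 0 0 0 .8 0;0 0 0 0 .8 0;0 0 0 0 .8 0;0 0 0 0 .8 0;0 0 0 0 .7 0;0 0 0 0 .4 0;0 0 0 0 0 0;0 0 0 0 0 0"}}

```text
t: 49.95
tool_pos: [0.3636, 0.2, 0.3819]
ee_rot: [0.988, 0.157, -0.01, 0.002]
contact_force: [-0.5, -0.0, -1.0]
width: 0.149
```

```bash
python3 pour.py;python3 -c "
from h import *
delta([.4012,-.2555,.30],-93.27)
cv2.imwrite('pics/s38.png',vision.capture('side'));cv2.imwrite('pics/w38.png',vision.capture('wrist'))"
```

```text
phi 1.2 heading 18.03 F [0.5411 0.2577 0.36  ] F in pan x,y 0.0863 0.0168
[3.580e-01 5.400e-02 1.503e+00 1.000e-03 1.606e+00 1.614e+00] [-0.5 -0.  -1. ] [ 0.02  0.09 -0.  ] 0.149 49.95 [0.3636 0.2    0.3819]
pos [0.3636 0.2    0.3819] psi -71.97 tilt axis z [-0.0199 -0.0064 -0.9998] j [3.580e-01 5.400e-02 1.503e+00 1.000e-03 1.606e+00 1.614e+00] t 49.95
shift units [-2.588 11.119  2.102]
turn units [0.037 0.198 3.55 ]
shift units after turn [ 1.587 11.315  2.048]
```

View pics/s38.png

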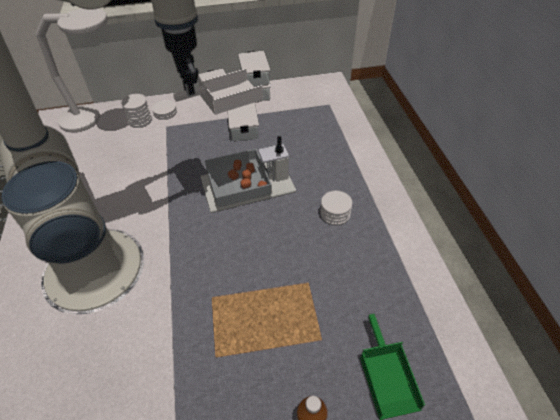

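View pics/w38.png

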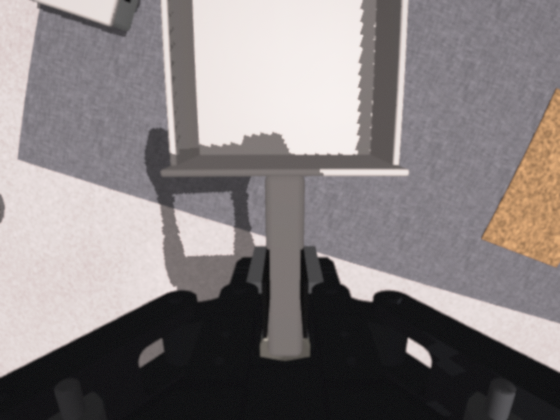

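Scoop empty and the pan looks down with six chunks in it. Carrying the scoop back.

Call:
{"api": "jog_arm", "payload": {"rows": "0 0 0 0 .2 .3;0 0 0 0 0 .6;0 0 0 0 0 .7;0 0 0 0 0 .7;0 0 0 0 0 .7;.1 .4 0 0 0 .55;.1 .6 0 0 0 0;.1 .8 .1 0 0 0;.13 .85 .2 0 0 0;.13 .85 .2 0 0 0;.13 .85 .2 0 0 0;.13 .85 .2 0 0 0;.13 .85 .2 0 0 0;.13 .85 .2 0 0 0;.13 .85 .2 0 0 0;.13 .85 .2 0 0 0;.13 .85 .2 0 0 0;.13 .85 .1 0 0 0;.1 .6 0 0 0 0;.1 .4 0 0 0 0"}}

```text
t: 51.72
tool_pos: [0.4114, -0.2577, 0.3005]
ee_rot: [1.0, -0.03, -0.001, -0.0]
contact_force: [0.3, 0.8, -0.6]
width: 0.147
```

Call:
{"api": "jog_arm", "payload": {"rows": "0 0 0 0 0 0;0 0 0 0 0 0"}}

```text
t: 51.88
tool_pos: [0.4116, -0.2553, 0.3009]
ee_rot: [1.0, -0.029, -0.001, -0.0]
contact_force: [0.4, 0.1, -1.4]
width: 0.148
```

```bash
python3 -c "
from h import *
delta([.4012,-.2555,.06],-93.27)"
```

```text
pos [ 0.4116 -0.2553  0.3009] psi -93.34 tilt axis z [-0.0011  0.001  -1.    ] j [-0.679  0.207  1.535  0.     1.401  0.951] t 51.88
shift units [-0.254  0.025  6.024]
turn units [-0.009  0.011 -0.012]
shift units after turn [-0.261  0.019  6.024]
```

Call:
{"api": "jog_arm", "payload": {"rows": "-.1 .02 .3 0 0 0;-.16 0 .6 0 0 0;0 0 .8 0 0 0;0 0 .8 0 0 0;0 0 .8 0 0 0;0 0 .8 0 0 0;0 0 .7 0 0 0;0 0 .5 0 0 0;0 0 .4 0 0 0;0 0 .2 0 0 0;0 0 0 0 0 0;0 0 0 0 0 0"}}

```text
t: 52.88
tool_pos: [0.4013, -0.2548, 0.0659]
ee_rot: [1.0, -0.028, -0.0, 0.0]
contact_force: [0.3, -0.3, -1.1]
width: 0.148
```

```bash
python3 -c "
from h import *
delta([.4012,-.2555,.032],-93.27)
crop(vision.capture('side'),190,240,330,360,5,'s39')"; python3 s.py
```

```text
pos [ 0.4013 -0.2548  0.0659] psi -93.24 tilt axis z [-0.e+00 -1.e-04 -1.e+00] j [-0.691  0.499  1.864 -0.     0.778  0.936] t 52.88
shift units [-0.002  0.018  0.848]
turn units [0.001 0.    0.005]
shift units after turn [-0.002  0.018  0.848]
psi -93.25 w 0.149 [ 0.1 -0.2 -1.2] [0.013 0.106 0.005] [ 0.4015 -0.2551  0.0663] j6 0.936 tau6 0.013 t 52.9333
```

View pics/s39.png

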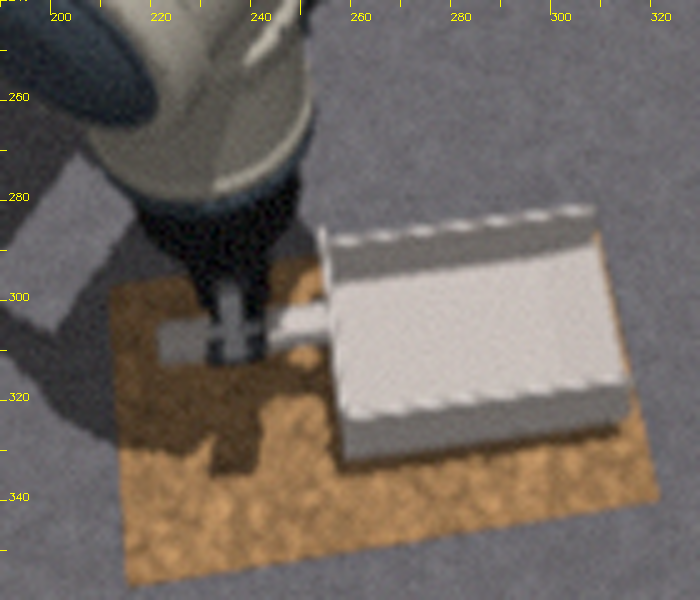

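Call:
{"api": "jog_arm", "payload": {"rows": "0 0 .2 0 0 0;0 0 .25 0 0 0;0 0 .2 0 0 0;0 0 .1 0 0 0;0 0 .05 0 0 0;0 0 .03 0 0 0;0 0 0 0 0 0;0 0 0 0 0 0"}}

```text
t: 53.6
tool_pos: [0.4012, -0.2554, 0.0325]
ee_rot: [1.0, -0.029, 0.0, 0.0]
contact_force: [0.2, -0.2, -1.1]
width: 0.151
```

```bash
python3 s.py
```

```text
psi -93.28 w 0.151 [ 0.2 -0.2 -1.1] [0.019 0.068 0.027] [ 0.4012 -0.2554  0.0325] j6 0.936 tau6 0.02 t 53.6
```

Call:
{"api": "jog_arm", "payload": {"rows": "0 0 .03 0 0 0;0 0 .02 0 0 0;0 0 0 0 0 0;0 0 0 0 0 0"}}

```text
t: 53.93
tool_pos: [0.4006, -0.2554, 0.0309]
ee_rot: [1.0, -0.029, -0.0, 0.0]
contact_force: [-7.9, -0.6, 15.3]
width: 0.148
```

```bash
python3 s.py
```

```text
psi -93.27 w 0.148 [-7.9 -0.6 15.3] [-0.139  1.063  0.028] [ 0.4006 -0.2554  0.0309] j6 0.936 tau6 0.021 t 53.9333
```

Call:
{"api": "jog_arm", "payload": {"rows": "0 0 -.03 0 0 0;0 0 0 0 0 0"}}

```text
t: 54.1
tool_pos: [0.4012, -0.2554, 0.0319]
ee_rot: [1.0, -0.029, 0.0, 0.0]
contact_force: [-0.3, 0.2, -0.7]
width: 0.143
```

Call:
{"api": "jog_arm", "payload": {"rows": "0 0 0 0 0 0;0 0 0 0 0 0;0 0 0 0 0 0;0 0 0 0 0 0;0 0 -.2 0 0 0;0 0 -.5 0 0 0;0 0 -.8 0 0 0;0 0 -.8 0 0 0;0 0 -.8 0 0 0;0 0 -.8 0 0 0;0 0 -.8 0 0 0;0 0 -.4 0 0 0;0 0 0 0 0 0;0 0 0 0 0 0", "fingers": 0}}

```text
t: 55.27
tool_pos: [0.4012, -0.2553, 0.2366]
ee_rot: [1.0, -0.029, 0.001, 0.001]
contact_force: [0.3, -0.5, -0.9]
width: 0.5
```

```bash
python3 s.py; python3 -c "
from h import *
cv2.imwrite('pics/w40.png',vision.capture('wrist'));s=vision.capture('side');crop(s,150,120,310,360,2,'s40a');crop(s,190,120,310,220,6,'s40');crop(s,205,280,325,360,6,'s40b');cv2.imwrite('pics/t40.png',vision.capture('top'))"
```

```text
psi -93.28 w 0.5 [ 0.3 -0.5 -0.9] [ 0.005  0.018 -0.008] [ 0.4012 -0.2553  0.2366] j6 0.936 tau6 -0.0 t 55.2667
```

View pics/s40.png

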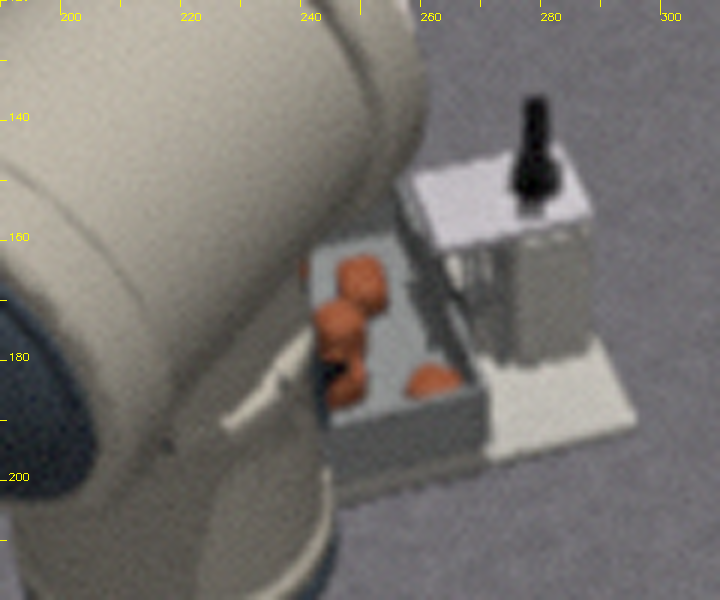

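View pics/s40b.png

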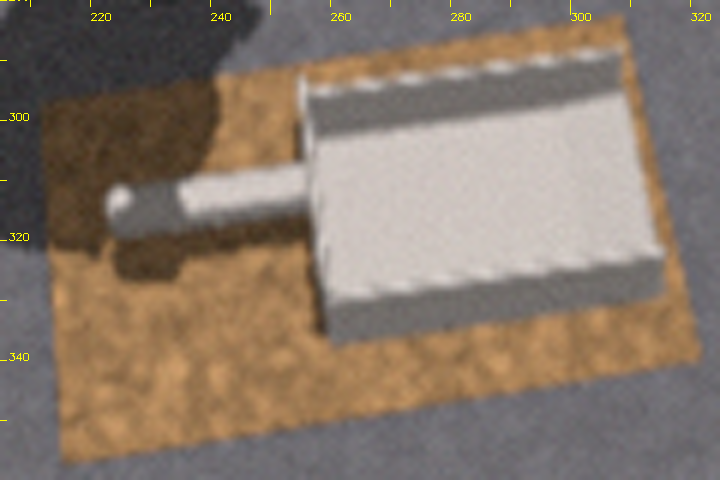

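View pics/t40.png

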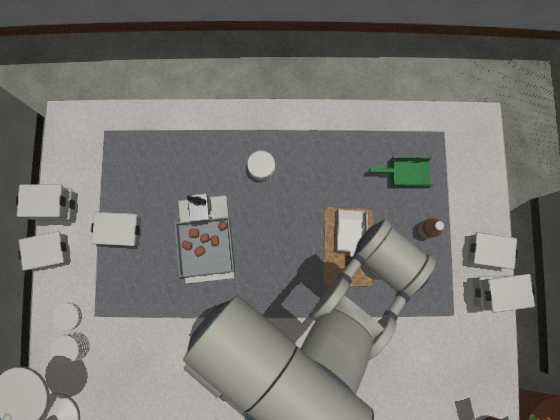

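```bash
python3 - <<'E'
from h import *
t=cv2.imread("pics/t40.png"); crop(t,165,180,245,290,5,"t40c")
c=cam("top")
for n,a,b in [("t28",(187.5,197.5),(205,203)),]:
    A=onz(c,*a,.155);B=onz(c,*b,.155);print(n,np.degrees(np.arctan2(*(B-A)[1::-1])))
print(onz(c,261,166,.065),onz(c,431,229,.1))
E
```

```text
t28 -107.43053597696597
[0.73077366 0.04588636 0.065     ] [ 0.51133354 -0.51809429  0.1       ]
```

View pics/t40c.png

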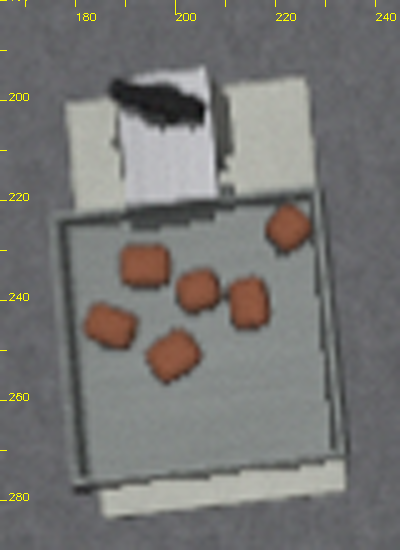

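```bash
python3 -c "
from cell import manip
print(manip.close_job())"
```

```text
the job is handed in; nothing more can be done
None
```

The job is handed in at about 55 s of the 210 s allowed, and my last pictures agree with what was asked.

- **Screw:** I turned it clockwise about 138° until the torque jumped at its end, then backed it off by a measured 89–91°. The release picture and the last top view show the wing bar unmoved since. My first grip closed above the bar because the fingertips sit about 15 mm behind the reported TCP. I regripped lower and nothing was disturbed.
- **Clay:** Three chunks lay on the table, and I put all three in the scoop with the three already there. Two of them touched the scoop's side wall while being lowered, with about 12 N at most. The tipped scoop emptied completely, and all six chunks (180 g) are in the pan.
- **Pan:** It sits lower in both the side and top views. I judged it to be on its stop from the six chunks it holds, not by measuring its height.
- **Scoop:** It is empty and flat on the cork pad where it started, pressed with about 15 N at set-down before I let go.
- **Surroundings:** The dishes and bottle measure where they were at the start. I took the tub to be the left-hand white-lidded box and saw no change there, but did not measure it. The gripper was clear of everything at hand-in.

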